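Register a dry-bath block in a locating corner

TASK

First clear the forceps off the locating plate and lay them flat, lengthwise, in the empty long compartment of the white tool tray, and let go of them. Then pick up the metal block by its lifting rib, set it flat on the locating plate with its long side along the long fence, press it into the corner so that it touches both fences at once, and finish while still holding it there, pressing firmly against both fences. Leave the marker, the timer and the vial where they are.

Things in the scene. Friction and masses are not known exactly. Their poses are not given: they have to be found in the camera images.
- forceps_mid (a point): Centre of the rigid steel forceps lying on their side, first on the locating plate: 128 mm long (y), at most 16 mm wide (x), 10 mm thick (z up), 30 g. Half-way along and half-way up, 5 mm above what they lie on; pinch across x here, from above. The fences are at least 50 mm from here along the line of the fingers. In the tray either end may come first.
- forceps: The same forceps: origin at the centre of their underside, same axes.
- empty_bay (a point): Floor centre of the empty long compartment of the fixed white tool tray (130 x 170 x 12 mm), 3 mm above the worktop. Inside 150 mm along y, 36 mm along x; walls 9 mm above the floor. A finger channel 64 mm wide (y), level with the floor, crosses the tray along x here, so fingers that pinch the forceps' middle meet no wall. A marker lies in the other compartment, 74 mm away along -x.
- marker: Bystander: white marker pen, 124 mm long, 14 mm thick, in the tray's other compartment. Origin at the centre of its underside.
- block_rib (a point): Grip point on the rib of the loose grey steel block, 50 mm above its underside. Body 60 (x) by 84 (y) by 26 mm high, eight round wells in its top; the rib, 14 mm thick (x) and 46 mm long (y), rises from the middle of its top to 66 mm above the underside. About 0.5 kg; stands on the worktop. Pinch across x from above, fingertips above the body's top. z is up.
- block_base (a point): Centre of the same block's underside, same axes.
- block: The same block: origin at the centre of its underside, same axes.
- block_seat (a point): Where the block's underside centre belongs: on top of the fixed grey steel locating plate (170 x 200 x 8 mm), axes as the plate's. The long fence's inner face is 30 mm from here towards +x, the short fence's 42 mm towards +y. The block's x lies along this x, either way round. The plate reaches 128 mm towards -x and 146 mm towards -y, free but for the forceps. Plate, fences and block are smooth and slide easily on one another (friction about 0.2).
- long_fence: Long fence fixed on the plate: dark steel bar 12 mm (x) by 200 mm (y), 20 mm high above the plate's top, rigid; origin at the centre of its underside, axes as the plate's.
- short_fence: Short fence fixed on the plate: dark steel bar 110 mm (x) by 12 mm (y), 20 mm high above the plate's top, rigid; origin at the centre of its underside, axes as the plate's. The two fences make a square corner.
- timer: Bystander: white bench timer, 26 x 68 x 62 mm, origin at the centre of its underside.
- vial: Bystander: small white-capped vial, 30 mm wide, 65 mm high, origin at the centre of its underside.

How it is judged (in metres and radians):
On the way, in this order (a step that is already met when the one before it is completed fails the run):
1. the forceps lie flat in the empty tray compartment, let go (x of forceps_mid in the frame of empty_bay between -0.016 and 0.016 m and y of forceps_mid in the frame of empty_bay between -0.016 and 0.016 m and z of forceps_mid in the frame of empty_bay between 0.001 and 0.009 m and angle between the y axis of forceps_mid and the y axis of empty_bay, either way round below 0.2 rad and angle between the z axis of forceps_mid and the z axis of empty_bay, either way round below 0.1 rad and contact force between the fingers and forceps below 0.2 N), for 0.2 s.
2. the block sits in the corner, pressed against both fences (x of block_base in the frame of block_seat between -0.004 and 0.004 m and y of block_base in the frame of block_seat between -0.004 and 0.004 m and z of block_base in the frame of block_seat between -0.003 and 0.003 m and angle between the x axis of block_base and the x axis of block_seat, either way round below 0.035 rad and angle between block_base's own z axis and vertical below 0.05 rad and contact force between block and long_fence above 1 N and contact force between block and short_fence above 1 N and contact force between the fingers and block above 1 N), for 0.2 s.
At the end, for the whole second after the job is handed in: Forceps in the empty compartment (centre within 16 mm, lengthwise within 0.2 rad, flat), untouched; block flat on the plate in the corner, long side along the long fence (within 4 mm, 0.035 rad, level within 0.05 rad), pressed on each fence with over 1 N by fingers that still hold it (all of step 1 and all of step 2); the arm keeps its last pose, push and grip.
It fails at once if the marker in the tray is moved by more than 20 mm (distance of marker from where it was at the start of the episode above 0.02 m).
It fails at once if the bench timer is moved by more than 20 mm (distance of timer from where it was at the start of the episode above 0.02 m).
It fails at once if the vial is moved by more than 20 mm (distance of vial from where it was at the start of the episode above 0.02 m).
It also fails if it takes over 64 s, if anything falls off the work surface, if the arm or the gripper's body presses on something with over 40 N, if the wrist force passes 120 N, or if a joint passes its speed limit or range.

ROBOT

A 7-joint arm with a two-finger parallel gripper is mounted at the origin on a cart in front of the work surface, level with it; the furniture and walls round the work are solid. World frame = base frame: x ahead of the robot, y to its left, z up, the work surface at z = 0. Lengths are in m, angles in degrees, forces in N, time in s.
With the tool pointing down it reaches from about 0.425 to 0.875 m from the base axis. Payload 4.7 kg.
Tool frame: the origin (TCP) lies at the very end of the fingers, on their centre line; the grasp point (between the pads) lies 19 mm behind it (ctrl.grip_depth is the z of the grasp point in the tool frame, in m); z points along the fingers, x is the direction in which the jaws open and shut, and the axes are right-handed (so a half turn about z gives the same grasp; the last joint's range is limited). The gripper opens to 85 mm and grips with 20 to 120 N. Pads are 22 mm wide; open, the fingers measure 114 mm over their backs; the gripper's body (76 mm by 85 mm) begins 54 mm behind the grasp point. The pads swing forward as they close: fully open they stand 13 mm farther back than shut.
Start: joints at [68.188, 18.392, -4.016, 83.108, 1.295, 78.541, -3.26], TCP at [0.25, -0.6, 0.196] pointing down, gripper open.
Joint ranges: [-163.93, 163.93], [-17.29, 119.83], [-79.2, 71.16], [3.27, 140.29], [-89.18, 269.18], [5.43, 117.66], [-154.24, 154.24]. Speed limits (degrees/s): [147.25, 147.25, 180, 180, 180, 180, 180].

INTERFACE

Orientations are given as a 3x3 rotation matrix whose columns are the frame's x, y, z axes.
In Python, from workcell import readout, cams, ticket, finder, ctrl gives the robot as it stands.
- The arm moves only by the tool move_arm, never from a script. Its argument "motion" is a list of rows, each an object of numbers: "jaw": the opening in per cent of the stroke, from 0 (shut) to 100 (fully open); "tx", "ty", "tz": the shift along the world's x, y, z in m; "rx", "ry", "rz": the turn, a rotation vector about the world's x, y, z in rad. A call has 1 to 10 rows; each row is the pose to reach, as a shift and turn from the pose commanded when the call began; what a row does not reach only later rows make up. A row lasts 1/10 s, in which the tool goes at most 50 mm and 8.59 degrees, less where a joint would pass 70% of its speed; a pose out of reach is approached as far as the arm can. A call with a gripper value outside its range is refused whole. The fingers move at their own pace and stop on an object; "force" is the grip in N (left out, the last holds). Time passes only in rows, so rows that repeat a pose let the fingers close. It gives the time, the measured TCP pose, the force and the opening at its end, in the units of the state.
- readout.read_state(): the state, without advancing time (a new reading comes with each control period).
- cams.capture(name): name is "scene" or "top"; returns a dict with "image" (400x640x3 uint8, red, green, blue), "fx", "fy", "cx", "cy" (pixels), "extrinsics" (4x4, takes a point from camera to world coordinates). Camera axes: x right, y down, z forward; pixel columns grow to the right and rows downward; lengths in m; the calibration is good to about 2 mm. A picture is of the moment at which its call begins. There is no depth.
- ticket.finish_job(): hands the job in, once; it reports no verdict.
Trained networks look in the newest picture that a camera, given by its name, has taken for a name from the list of things; names that differ only in an ending like _2 or _b are one class to them, and where a whole thing is asked for, a point or a joint stands for the part that bears it (a point fixed in the world has none). Each returns a list of dicts, best first, with "confidence" (0 to 1); they miss things now and then, are a little off and sometimes report something else, mostly with a low value. They report only what shows in the picture. A call takes as long as a camera call.
- finder.boxes_of(camera, name): "position" ([x, y, z] in m, in world coordinates, good to about 4 mm: the middle of the surface that is visible of it).
The state is a dict: "t": time; "qpos": joint angles; "qvel": joint speeds; "joint_efforts": joint torques, N m; "tcp_pos": TCP position; "ee_rot": TCP orientation; "wrist_force": force on the tool from outside, world axes, zero at the start; "moment": the same for the moment, N m; "width": opening from 0.0 (shut) to 1.0 (fully open).
Only numpy, scipy, OpenCV 4.12 (cv2) and the standard library are available. Lean on these libraries where they do the work, as an engineer would, in place of code of your own. Each camera call takes 0.05 s, during which the arm holds its last target.

## Working session

There is one attempt and no reset: what is moved stays moved. The work goes in short steps, Python scripts to look and compute and a tool call to move; the robot and the scene stay as the last step left them, time stands still between calls to the robot, and variables do not carry over. Pictures are saved under pics/ and viewed, and the job is handed in when it is done.

Besides the shell and the picture viewer there is one more tool, called as name(argument=value, ...), one argument or row to a line, values as JSON. move_arm: Moves the arm, as the interface text tells. Its arguments: {"type":"object","properties":{"motion":{"type":"array"},"force":{"type":"number"}},"required":["motion"]}

```bash
mkdir -p pics
cat > h.py <<'E'
from workcell import readout, cams, ticket, finder, ctrl
import numpy as np, cv2
def snap(n,f):
    c=cams.capture(n); cv2.imwrite('pics/'+f,c['image'][:,:,::-1]); np.savez(''+f[:-4]+'.npz',**{k:np.array(v) for k,v in c.items()}); return c
def ray(c,u,v,z):
    E=np.array(c['extrinsics']); d=E[:3,:3]@np.array([(u-c['cx'])/c['fx'],(v-c['cy'])/c['fy'],1]); o=E[:3,3]
    return o+d*(z-o[2])/d[2]
def proj(c,p):
    E=np.linalg.inv(np.array(c['extrinsics'])); q=E[:3,:3]@np.array(p)+E[:3,3]
    return np.array([c['fx']*q[0]/q[2]+c['cx'],c['fy']*q[1]/q[2]+c['cy']])
E
python3 - <<'E'
from h import *
np.set_printoptions(precision=4,suppress=True)
for n in ['scene','top']:
    c=snap(n,n+'0.png'); print(n,c['fx'],c['fy'],c['cx'],c['cy']);print(np.array(c['extrinsics']))
    for k in ['forceps_mid','forceps','marker','block_rib','block','long_fence','short_fence','timer','vial','empty_bay','block_seat','block_base']:
        try: print(k,[(np.round(d['position'],4).tolist(),round(d['confidence'],2)) for d in finder.boxes_of(n,k)[:3]])
        except Exception as e: print(k,e)
print(readout.read_state())
E
```

```text
scene 511.49377031456305 511.49377031456305 314.7643946322112 206.0532159893747
[[-0.7284 -0.333   0.5988 -0.3852]
 [-0.6851  0.3488 -0.6395  1.0879]
 [ 0.0041 -0.876  -0.4822  0.867 ]
 [ 0.      0.      0.      1.    ]]
forceps_mid [([0.5459, 0.3824, 0.0033], 0.65), ([0.5589, 0.374, 0.0135], 0.5)]
forceps []
marker [([0.7301, 0.0345, 0.0099], 0.61)]
block_rib [([0.4848, -0.3983, 0.0241], 0.65)]
block [([0.487, -0.396, 0.0286], 0.62)]
long_fence [([0.5233, 0.315, 0.0251], 0.79), ([0.6837, 0.0294, 0.0022], 0.46)]
short_fence [([0.6325, 0.3603, 0.0203], 0.82)]
timer [([0.761, -0.1038, 0.0355], 0.82)]
vial [([0.7198, 0.3149, 0.0344], 0.73)]
empty_bay [([0.6843, 0.0316, 0.0004], 0.77)]
block_seat [([0.5445, 0.3815, 0.0067], 0.97)]
block_base [([0.4905, -0.3968, 0.0256], 0.84)]
top 402.2119959768466 402.2119959768466 315.5030214152259 200.99574955929245
[[ 0.0269 -0.9968  0.0749  0.507 ]
 [-0.9996 -0.0268  0.0029  0.0128]
 [-0.0009 -0.0749 -0.9972  1.3256]
 [ 0.      0.      0.      1.    ]]
forceps_mid []
forceps []
marker []
block_rib [([0.498, -0.4135, 0.0248], 0.77), ([0.7308, 0.0285,
[... 236 characters left out ...]
mpty_bay [([0.6888, 0.0246, 0.0035], 0.94)]
block_seat [([0.5465, 0.3814, 0.0043], 0.67)]
block_base [([0.4965, -0.4109, 0.0243], 0.57)]
{'t': 1.3, 'qpos': array([68.1888, 18.3907, -4.0149, 83.1068,  1.2961, 78.5415, -3.2614]), 'qvel': array([-0.0109,  0.0512,  0.0132, -0.0128, -0.0152,  0.0229,  0.0126]), 'joint_efforts': array([ -0.0008, -49.3397,  -0.3817, -31.4568,   0.0133,   0.0017,
         0.    ]), 'tcp_pos': array([ 0.25  , -0.6   ,  0.1964]), 'ee_rot': array([[ 0.3846, -0.9231, -0.    ],
       [-0.9231, -0.3846, -0.0001],
       [ 0.0001,  0.0001, -1.    ]]), 'wrist_force': array([-0.3188, -0.3756, -1.0528]), 'moment': array([0.028 , 0.0071, 0.0119]), 'width': 1.0016782928443368}
```

View pictures.

View pics/scene0.png

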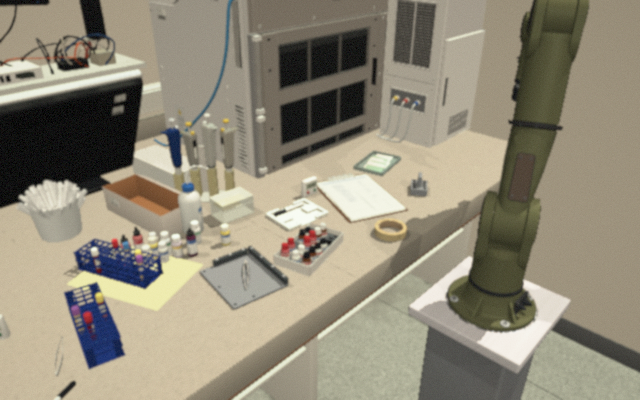

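View pics/top0.png

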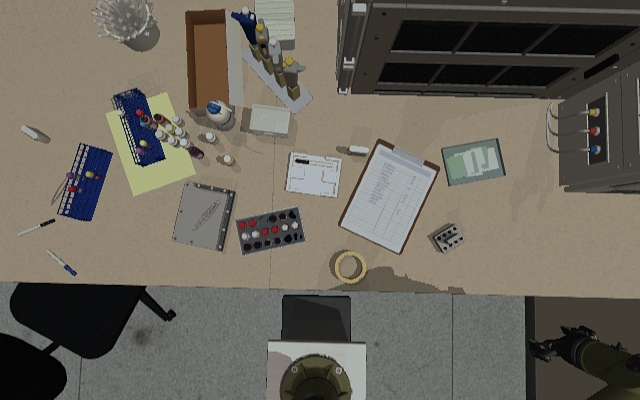

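The top view shows the plate at about (204,214) with the forceps on it, the tray at (313,173), the block at (449,237), the timer at (357,150) and the vial at (228,159). I'll enlarge these areas.

Run:
```python
import cv2,numpy as np
t=cv2.imread('pics/top0.png');s=cv2.imread('pics/scene0.png')
r=lambda i,x,y,w,h,k:cv2.resize(i[y:y+h,x:x+w],None,fx=k,fy=k,interpolation=cv2.INTER_CUBIC)
a=np.vstack([np.hstack([r(t,165,175,80,60,5),r(t,275,145,80,60,5)]),np.hstack([r(t,415,207,80,60,5),r(t,275,145,80,60,5)*0])])
cv2.imwrite('pics/tz.png',a)
a=np.vstack([np.hstack([r(s,195,240,100,75,4),r(s,255,180,100,75,4)]),np.hstack([r(s,380,150,100,75,4),r(s,195,200,100,75,4)])])
cv2.imwrite('pics/sz.png',a)
```

```text
(no output)
```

View pics/tz.png

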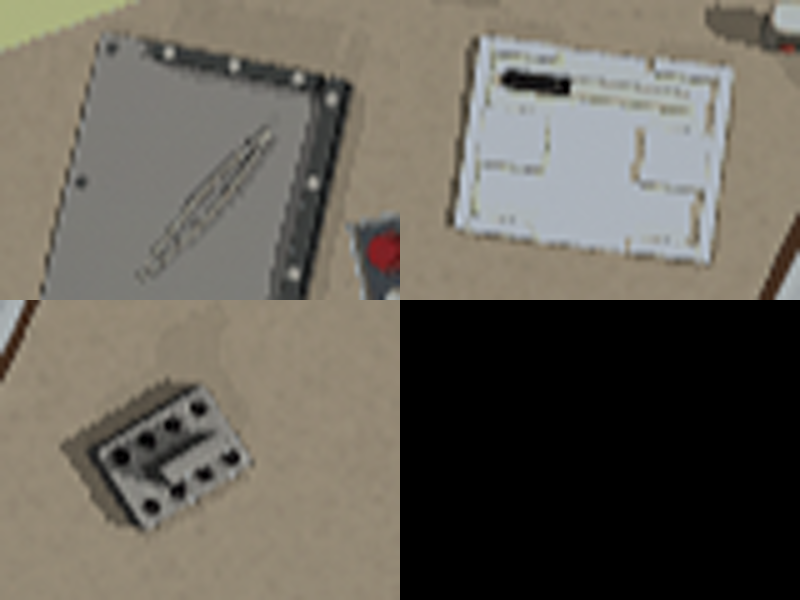

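View pics/sz.png

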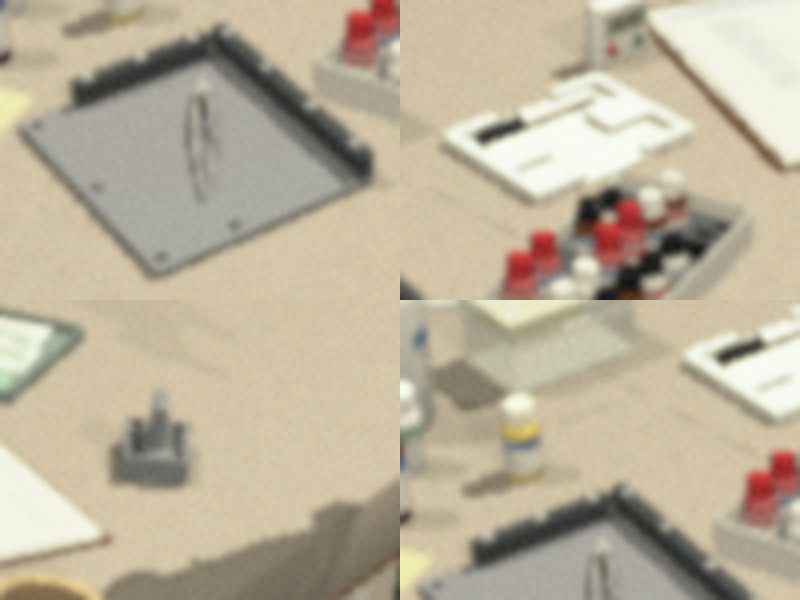

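Run:
```python
import cv2,numpy as np
t=cv2.imread('pics/top0.png');s=cv2.imread('pics/scene0.png')
def r(i,x,y,w,h,k,f):
    a=cv2.resize(i[y:y+h,x:x+w],None,fx=k,fy=k,interpolation=cv2.INTER_CUBIC)
    for u in range(x-x%10+10,x+w,10):
        cv2.line(a,(int((u-x+.5)*k),0),(int((u-x+.5)*k),5),(0,0,255),1);cv2.putText(a,str(u),(int((u-x+.5)*k)-12,16),0,.4,(0,0,255),1)
    for v in range(y-y%10+10,y+h,10):
        cv2.line(a,(0,int((v-y+.5)*k)),(5,int((v-y+.5)*k)),(0,0,255),1);cv2.putText(a,str(v),(6,int((v-y+.5)*k)+4),0,.4,(0,0,255),1)
    cv2.imwrite('pics/'+f,a)
r(t,166,176,76,78,7.6,'t_plate.png'); r(s,195,240,100,72,8,'s_plate.png')
r(t,278,145,72,58,10,'t_tray.png'); r(s,258,190,78,46,10,'s_tray.png')
r(t,422,214,50,44,12,'t_block.png'); r(s,398,164,44,40,13,'s_block.png')
```

```text
(no output)
```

View pics/t_plate.png

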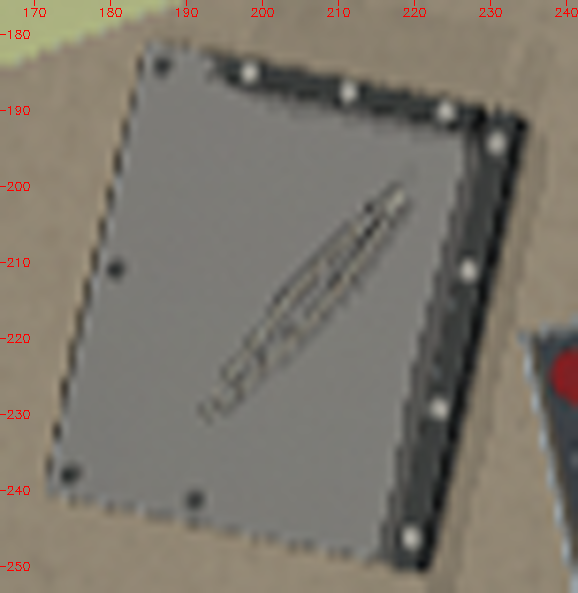

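View pics/s_plate.png

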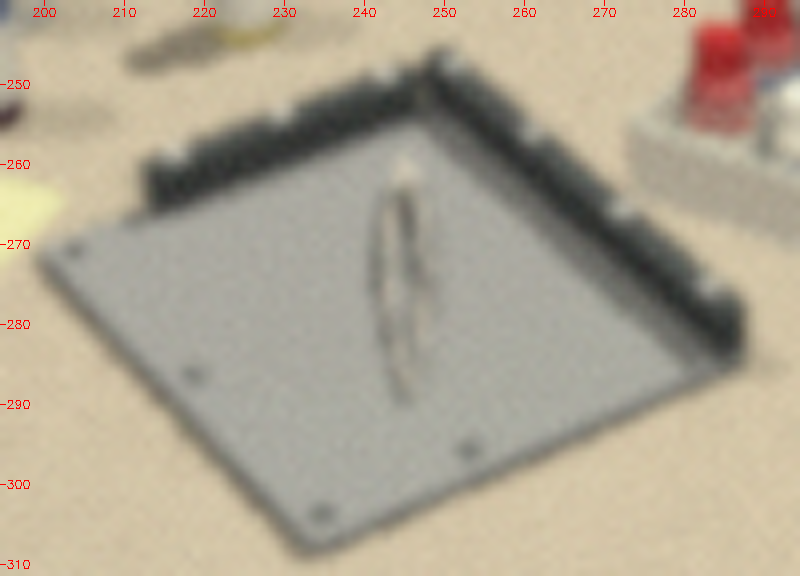

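View pics/t_tray.png

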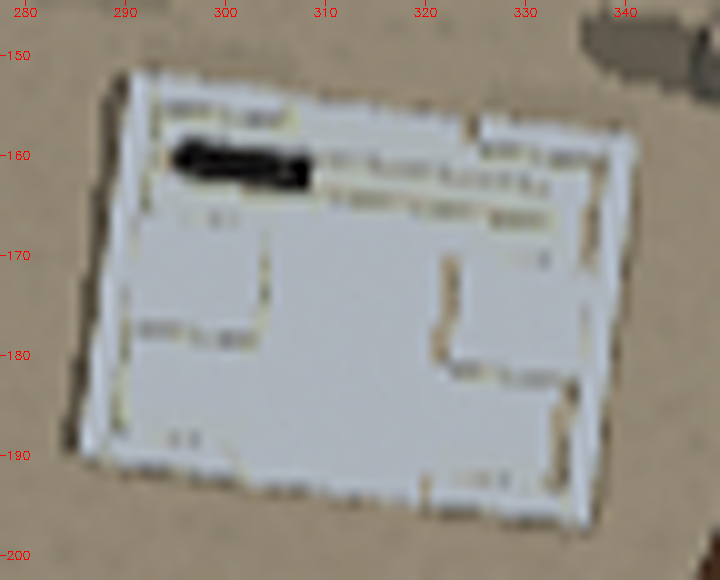

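View pics/s_tray.png

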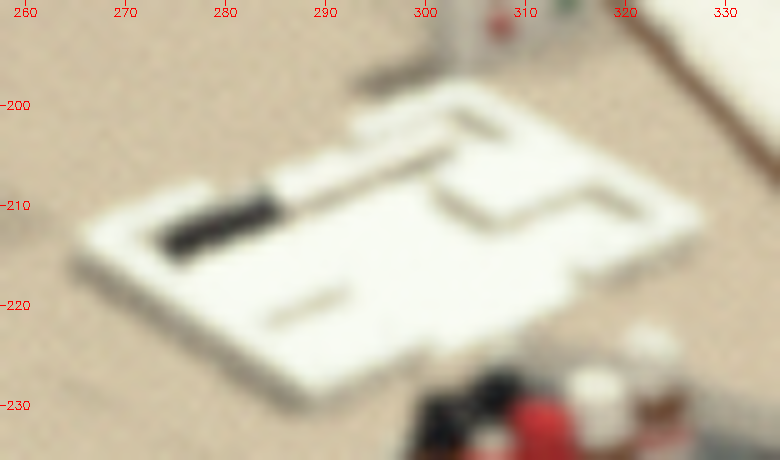

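View pics/t_block.png

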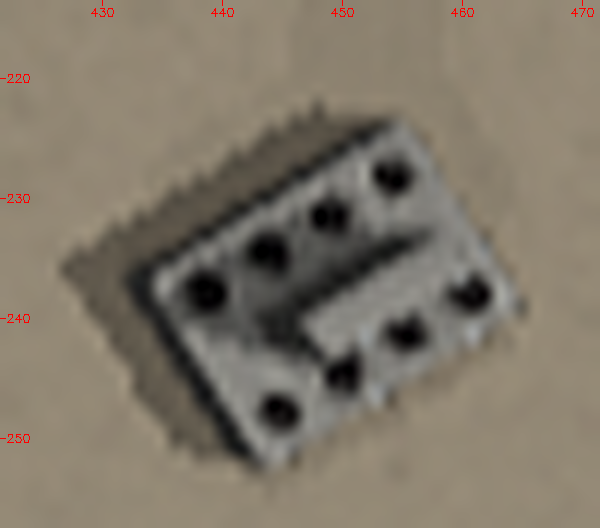

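View pics/s_block.png

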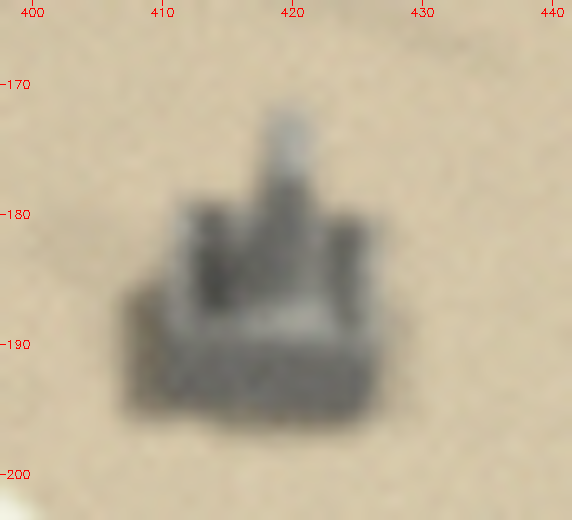

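```bash
cat > fit.py <<'E'
from h import *
from scipy.optimize import least_squares
T=dict(np.load('top0.npz'));S=dict(np.load('scene0.npz'))
def W(p,q):
    c,s=np.cos(p[3]),np.sin(p[3]); return np.array([p[0]+c*q[0]-s*q[1],p[1]+s*q[0]+c*q[1],p[2]+q[2]])
def fit(obs,p0,zprior,name):
    f=lambda p:np.concatenate([(proj(C,W(p,np.array(q)/1000))-uv) for C,q,uv in obs]+[[(p[2]-zprior)/0.02]])
    r=least_squares(f,p0,loss='soft_l1'); 
    print(name,np.round(r.x[:3],4),'yaw',np.round(np.degrees(r.x[3]),2)); print(np.round(f(r.x)[:-1].reshape(-1,2),1).tolist()); return r.x
if __name__=='__main__':
    import math
    fit([(T,(-128,54,0),(184.5,182)),(T,(-128,-146,0),(172.5,240.2)),(T,(42,54,20),(234.5,191.3)),(T,(42,-146,20),(222.2,250.5)),
     (S,(-128,54,0),(200,271.5)),(S,(-128,-146,0),(233.5,308)),(S,(42,54,20),(250,246.5)),(S,(42,-146,20),(287,277)),(S,(30,42,0),(246.5,254.5))],
     [.6,.33,.008,math.radians(-102)],.008,'seat')
    fit([(T,(-102,-85,9),(291,152)),(T,(-102,85,9),(341,158)),(T,(28,85,9),(336.5,197)),(T,(28,-85,9),(286,190.3)),
     (S,(-102,-85,9),(265.5,213)),(S,(-102,85,9),(304,197.3)),(S,(28,85,9),(327.5,211)),(S,(28,-85,9),(289,228.5))],
     [.65,.02,.003,math.radians(174)],.003,'bayA (y flip)')
    fit([(T,(-102,85,9),(291,152)),(T,(-102,-85,9),(341,158)),(T,(28,-85,9),(336.5,197)),(T,(28,85,9),(286,190.3))],
     [.65,.02,.003,math.radians(174)],.003,'mirror check')
    b=[(T,(-30,-42,26),(434.8,236.5)),(T,(-30,42,26),(455,224)),(T,(30,42,26),(465,239)),(T,(30,-42,26),(443.7,252)),(T,(0,0,26),(449.5,237.9)),(T,(0,0,26),(449.5,237.9)),(S,(0,0,66),(420,173)),(S,(0,0,66),(420,173))]
    pb=fit(b,[.5,-.41,0,math.radians(-60)],.0,'block')
    for q in [(0,-23,66),(0,23,66),(-30,-42,0),(30,-42,0),(-30,-42,26),(30,-42,26),(-30,42,26),(30,42,26)]: print(q,proj(S,W(pb,np.array(q)/1000)).round(1),proj(T,W(pb,np.array(q)/1000)).round(1))
    fit([(T,(0,64,5),(218.7,200)),(T,(0,-64,5),(193,230.5)),(S,(0,64,5),(245.3,259.5)),(S,(0,-64,5),(245.3,290))],[.54,.37,.008,math.radians(-30)],.008,'forceps')
E
python3 fit.py
```

```text
seat [0.5878 0.3326 0.0033] yaw -99.11
[[0.5, -1.1], [-0.3, 0.3], [-0.4, -1.6], [-0.6, -0.0], [-1.3, 0.0], [0.5, 0.4], [-0.2, -0.8], [1.2, 0.8], [2.3, -0.1]]
bayA (y flip) [0.6571 0.0287 0.0012] yaw 174.3
[[-0.3, -0.3], [0.7, 0.1], [0.4, 0.0], [-0.5, 0.2], [-0.4, -0.0], [-0.4, 0.4], [0.6, 0.2], [0.0, -0.4]]
mirror check [ 0.8277  0.0339 -0.0271] yaw 368.97
[[0.1, 17.0], [0.1, 4.6], [-0.5, -72.0], [0.3, -58.9]]
block [ 0.4971 -0.4163  0.0044] yaw -147.34
[[-1.3, 0.2], [0.6, -0.9], [0.7, 0.2], [-0.1, 0.8], [0.1, 0.0], [0.1, 0.0], [-0.3, 0.1], [-0.3, 0.1]]
(0, -23, 66) [419.7 175.8] [447.6 242. ]
(0, 23, 66) [419.7 170.5] [460.1 234.3]
(-30, -42, 0) [409.5 193.6] [431.2 236.6]
(30, -42, 0) [426.1 195. ] [441.  252.4]
(-30, -42, 26) [410.1 187.2] [433.5 236.7]
(30, -42, 26) [426.9 188.7] [443.6 252.8]
(-30, 42, 26) [410.6 177.4] [455.6 223.1]
(30, 42, 26) [426.8 178.8] [465.7 239.2]
forceps [0.5489 0.3736 0.0055] yaw -129.2
[[0.3, 0.6], [-0.1, -0.2], [-0.5, 1.5], [0.1, -1.7]]
```

```bash
cat > ov.py <<'E'
from fit import *
import math
def box(x0,x1,y0,y1,z0,z1):
    P=[(x,y,z) for z in (z0,z1) for x,y in ((x0,y0),(x1,y0),(x1,y1),(x0,y1))]
    return [(P[a],P[b]) for a,b in [(0,1),(1,2),(2,3),(3,0),(4,5),(5,6),(6,7),(7,4),(0,4),(1,5),(2,6),(3,7)]]
SH={'seat':box(-128,42,-146,54,0,0)+box(30,42,-146,54,0,20)+box(-68,42,42,54,0,20),
 'block':box(-30,30,-42,42,0,26)+box(-7,7,-23,23,26,66),'forceps':[((0,-64,5),(0,64,5)),((-8,0,5),(8,0,5))],'bay':box(-18,18,-75,75,0,9)+box(-102,28,-85,85,9,9)+box(-102,28,-32,32,0,0)}
def ov(img,C,items,x,y,w,h,k,f):
    i=img[y:y+h,x:x+w]; a=cv2.resize(i,None,fx=k,fy=k,interpolation=cv2.INTER_CUBIC)
    for n,p in items:
        for A,B in SH[n]:
            q=[tuple(int(v) for v in ((proj(C,W(p,np.array(t)/1000))-(x,y)+.5)*k)) for t in (A,B)]
            cv2.line(a,q[0],q[1],(0,0,255) if n!='forceps' else (255,0,0),1,cv2.LINE_AA)
    return a
E
python3 - <<'E'
from ov import *
t=cv2.imread('pics/top0.png');s=cv2.imread('pics/scene0.png')
seat=fit([(T,(-128,54,0),(184.5,181.7)),(T,(-128,-146,0),(172.5,240.4)),(T,(42,54,20),(234.7,190.8)),(T,(42,-146,20),(222.2,250.5)),
     (S,(-128,54,0),(199.3,271.5)),(S,(-128,-146,0),(233.5,308)),(S,(42,-146,20),(287.5,277)),(S,(42,54,20),(250,246))],
     [.6,.33,.008,math.radians(-100)],.008,'seat')
fo=[.5489,.3736,.008,math.radians(-129.2)]; bay=[.6571,.0287,.0012,math.radians(174.3)]; bl=[.4971,-.4163,.002,math.radians(-147.34)]
cv2.imwrite('pics/o1.png',np.hstack([ov(t,T,[('seat',seat),('forceps',fo)],166,176,76,78,5,''),ov(s,S,[('seat',seat),('forceps',fo)],195,240,80,78,5,'')]))
cv2.imwrite('pics/o2.png',np.vstack([np.hstack([ov(t,T,[('bay',bay)],276,146,78,56,5,''),ov(s,S,[('bay',bay)],256,184,78,56,5,'')]),np.hstack([ov(t,T,[('block',bl)],422,212,52,46,7.5,''),ov(s,S,[('block',bl)],392,160,52,46,7.5,'')])]))
E
```

```text
seat [0.5874 0.3321 0.0038] yaw -99.24
[[0.6, -0.8], [-0.3, 0.2], [-0.5, -0.9], [-0.5, 0.1], [-0.4, -0.2], [0.6, 0.2], [0.9, 0.7], [0.1, -0.5]]
```

View pics/o1.png

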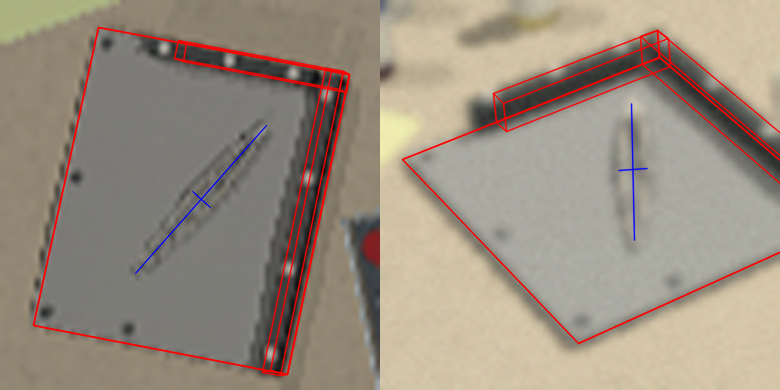

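View pics/o2.png

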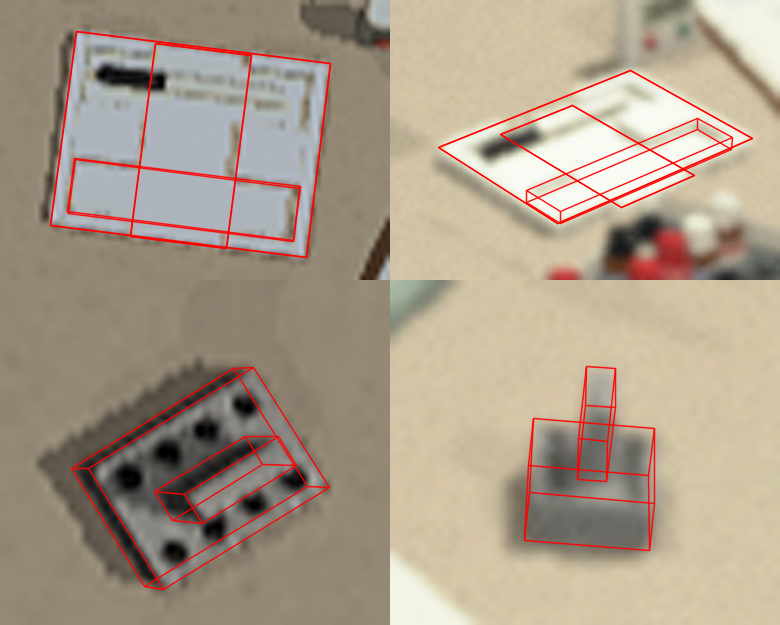

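The fits agree with both pictures to about 1 px (2–3 mm). The forceps are at (0.549, 0.374) with jaw direction 50.8°, the bay at (0.657, 0.029) with yaw 174.3°, the block at (0.497, -0.416) with yaw -147.3°, and the seat at (0.587, 0.332) with yaw about -99.5°. I'll go to the forceps first.

move_arm(
  motion=[
    {"tx": 0.25,"ty": 0.6,"tz": 0.0,"rz": 1.18,"jaw": 60},
    {"tx": 0.25,"ty": 0.6,"tz": 0.0,"rz": 1.18,"jaw": 60},
    {"tx": 0.25,"ty": 0.6,"tz": 0.0,"rz": 1.18,"jaw": 60},
    {"tx": 0.25,"ty": 0.6,"tz": 0.0,"rz": 1.18,"jaw": 60},
    {"tx": 0.25,"ty": 0.6,"tz": 0.0,"rz": 1.18,"jaw": 60},
    {"tx": 0.25,"ty": 0.6,"tz": 0.0,"rz": 1.18,"jaw": 60},
    {"tx": 0.25,"ty": 0.6,"tz": 0.0,"rz": 1.18,"jaw": 60},
    {"tx": 0.25,"ty": 0.6,"tz": 0.0,"rz": 1.18,"jaw": 60},
    {"tx": 0.25,"ty": 0.6,"tz": 0.0,"rz": 1.18,"jaw": 60},
    {"tx": 0.25,"ty": 0.6,"tz": 0.0,"rz": 1.18,"jaw": 60},
  ],
  force=40,
)

```text
invalid input
```

move_arm(
  motion=[
    {"tx": 0.05,"ty": 0.0,"tz": 0.0,"rx": 0,"ry": 0,"rz": 0.1,"jaw": 60},
  ],
  force=40,
)

```text
t: 1.4
tcp_pos: [0.2906, -0.6038, 0.1971]
ee_rot: [[0.465, -0.885, -0.006], [-0.885, -0.465, -0.003], [-0.0, 0.007, -1.0]]
wrist_force: [0.5, -1.2, -0.6]
width: 0.857
```

move_arm(
  motion=[
    {"tx": 0.2,"ty": 0.6,"tz": 0.0,"rx": 0,"ry": 0,"rz": 1.08,"jaw": 60},
    {"tx": 0.2,"ty": 0.6,"tz": 0.0,"rx": 0,"ry": 0,"rz": 1.08,"jaw": 60},
    {"tx": 0.2,"ty": 0.6,"tz": 0.0,"rx": 0,"ry": 0,"rz": 1.08,"jaw": 60},
    {"tx": 0.2,"ty": 0.6,"tz": 0.0,"rx": 0,"ry": 0,"rz": 1.08,"jaw": 60},
    {"tx": 0.2,"ty": 0.6,"tz": 0.0,"rx": 0,"ry": 0,"rz": 1.08,"jaw": 60},
    {"tx": 0.2,"ty": 0.6,"tz": 0.0,"rx": 0,"ry": 0,"rz": 1.08,"jaw": 60},
    {"tx": 0.2,"ty": 0.6,"tz": 0.0,"rx": 0,"ry": 0,"rz": 1.08,"jaw": 60},
    {"tx": 0.2,"ty": 0.6,"tz": 0.0,"rx": 0,"ry": 0,"rz": 1.08,"jaw": 60},
    {"tx": 0.2,"ty": 0.6,"tz": 0.0,"rx": 0,"ry": 0,"rz": 1.08,"jaw": 60},
    {"tx": 0.2,"ty": 0.6,"tz": 0.0,"rx": 0,"ry": 0,"rz": 1.08,"jaw": 60},
  ],
)

```text
t: 2.4
tcp_pos: [0.4585, -0.1238, 0.1968]
ee_rot: [[1.0, 0.004, 0.001], [0.004, -1.0, -0.001], [0.001, 0.001, -1.0]]
wrist_force: [1.4, -0.0, 0.8]
width: 0.601
```

move_arm(
  motion=[
    {"tx": 0.091,"ty": 0.5,"tz": -0.08,"rx": 0,"ry": 0,"rz": 0.887,"jaw": 60},
    {"tx": 0.091,"ty": 0.5,"tz": -0.08,"rx": 0,"ry": 0,"rz": 0.887,"jaw": 60},
    {"tx": 0.091,"ty": 0.5,"tz": -0.08,"rx": 0,"ry": 0,"rz": 0.887,"jaw": 60},
    {"tx": 0.091,"ty": 0.5,"tz": -0.08,"rx": 0,"ry": 0,"rz": 0.887,"jaw": 60},
    {"tx": 0.091,"ty": 0.5,"tz": -0.08,"rx": 0,"ry": 0,"rz": 0.887,"jaw": 60},
    {"tx": 0.091,"ty": 0.5,"tz": -0.08,"rx": 0,"ry": 0,"rz": 0.887,"jaw": 60},
    {"tx": 0.091,"ty": 0.5,"tz": -0.08,"rx": 0,"ry": 0,"rz": 0.887,"jaw": 60},
    {"tx": 0.091,"ty": 0.5,"tz": -0.08,"rx": 0,"ry": 0,"rz": 0.887,"jaw": 60},
    {"tx": 0.091,"ty": 0.5,"tz": -0.08,"rx": 0,"ry": 0,"rz": 0.887,"jaw": 60},
    {"tx": 0.091,"ty": 0.5,"tz": -0.08,"rx": 0,"ry": 0,"rz": 0.887,"jaw": 60},
  ],
)

```text
t: 3.4
tcp_pos: [0.5472, 0.3617, 0.118]
ee_rot: [[0.63, 0.777, 0.0], [0.777, -0.63, -0.0], [-0.0, 0.0, -1.0]]
wrist_force: [0.3, -0.0, 0.8]
width: 0.597
```

move_arm(
  motion=[
    {"tx": 0.002,"ty": 0.012,"tz": -0.04,"rx": 0,"ry": 0,"rz": 0,"jaw": 60},
    {"tx": 0.002,"ty": 0.012,"tz": -0.075,"rx": 0,"ry": 0,"rz": 0,"jaw": 60},
    {"tx": 0.002,"ty": 0.012,"tz": -0.075,"rx": 0,"ry": 0,"rz": 0,"jaw": 60},
    {"tx": 0.002,"ty": 0.012,"tz": -0.075,"rx": 0,"ry": 0,"rz": 0,"jaw": 60},
  ],
)

```text
t: 3.8
tcp_pos: [0.5487, 0.3717, 0.0437]
ee_rot: [[0.629, 0.777, -0.001], [0.777, -0.629, -0.001], [-0.001, -0.0, -1.0]]
wrist_force: [0.0, 0.3, 0.6]
width: 0.599
```

Run:
```python
from h import *
t=snap('top','top1.png')['image'][:,:,::-1];s=snap('scene','scene1.png')['image'][:,:,::-1]
r=lambda i,x,y,w,h,k:cv2.resize(i[y:y+h,x:x+w],None,fx=k,fy=k,interpolation=cv2.INTER_CUBIC)
cv2.imwrite('pics/z1.png',np.hstack([r(t,166,176,76,78,5),r(s,195,236,80,78,5)]))
print(readout.read_state()['tcp_pos'])
```

```text
[0.55011905 0.37262389 0.04612165]
```

View pics/z1.png

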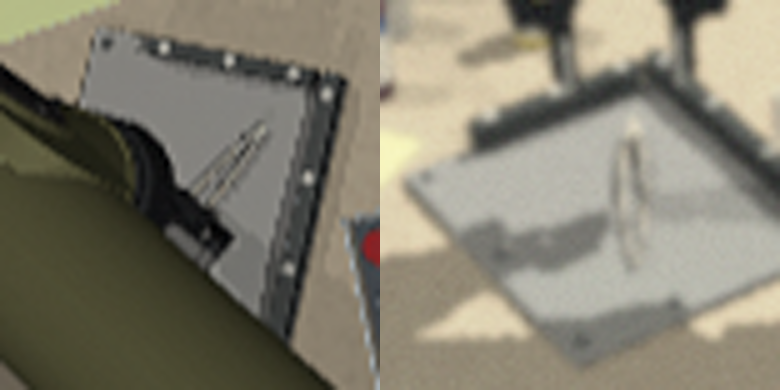

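The fingers straddle the middle of the forceps in both views: in the scene crop the tips are at 565 and 683, with the forceps at 630. Going down.

move_arm(
  motion=[
    {"tx": 0,"ty": 0.001,"tz": -0.022,"rx": 0,"ry": 0,"rz": 0,"jaw": 60},
    {"tx": 0,"ty": 0.001,"tz": -0.025,"rx": 0,"ry": 0,"rz": 0,"jaw": 60},
    {"tx": 0,"ty": 0.001,"tz": -0.025,"rx": 0,"ry": 0,"rz": 0,"jaw": 60},
    {"tx": 0,"ty": 0.001,"tz": -0.025,"rx": 0,"ry": 0,"rz": 0,"jaw": 60},
  ],
)

```text
t: 4.3
tcp_pos: [0.5495, 0.3735, 0.0203]
ee_rot: [[0.629, 0.777, 0.002], [0.777, -0.629, 0.001], [0.002, 0.001, -1.0]]
wrist_force: [0.3, -0.3, 0.1]
width: 0.602
```

move_arm(
  motion=[
    {"tx": 0,"ty": 0,"tz": 0,"rx": 0,"ry": 0,"rz": 0,"jaw": 60},
  ],
)

```text
t: 4.4
tcp_pos: [0.5493, 0.3736, 0.02]
ee_rot: [[0.629, 0.777, 0.002], [0.777, -0.629, 0.001], [0.002, 0.001, -1.0]]
wrist_force: [-0.2, -0.5, 0.6]
width: 0.599
```

Down to z ≈ 0.012, then close.

move_arm(
  motion=[
    {"tx": 0,"ty": 0,"tz": -0.008,"rx": 0,"ry": 0,"rz": 0,"jaw": 60},
    {"tx": 0,"ty": 0,"tz": -0.008,"rx": 0,"ry": 0,"rz": 0,"jaw": 60},
    {"tx": 0,"ty": 0,"tz": -0.008,"rx": 0,"ry": 0,"rz": 0,"jaw": 0},
    {"tx": 0,"ty": 0,"tz": -0.008,"rx": 0,"ry": 0,"rz": 0,"jaw": 0},
    {"tx": 0,"ty": 0,"tz": -0.008,"rx": 0,"ry": 0,"rz": 0,"jaw": 0},
    {"tx": 0,"ty": 0,"tz": -0.008,"rx": 0,"ry": 0,"rz": 0,"jaw": 0},
    {"tx": 0,"ty": 0,"tz": -0.008,"rx": 0,"ry": 0,"rz": 0,"jaw": 0},
    {"tx": 0,"ty": 0,"tz": -0.008,"rx": 0,"ry": 0,"rz": 0,"jaw": 0},
  ],
  force=40,
)

```text
t: 5.2
tcp_pos: [0.5486, 0.3733, 0.0106]
ee_rot: [[0.629, 0.778, 0.0], [0.778, -0.629, 0.0], [0.0, 0.0, -1.0]]
wrist_force: [-0.3, 0.5, -0.3]
width: 0.004
```

The jaws closed fully (0.4 %), so nothing was gripped. I'll look.

```bash
cat > look.py <<'E'
from h import *
import sys
k=sys.argv[1]
t=snap('top','top%s.png'%k)['image'][:,:,::-1];s=snap('scene','scene%s.png'%k)['image'][:,:,::-1]
r=lambda i,x,y,w,h,k:cv2.resize(i[y:y+h,x:x+w],None,fx=k,fy=k,interpolation=cv2.INTER_CUBIC)
a=[int(v) for v in sys.argv[2:]]
cv2.imwrite('pics/z%s.png'%k,np.hstack([r(t,a[0],a[1],78,78,5),r(s,a[2],a[3],78,78,5)]))
st=readout.read_state();print(st['t'],st['tcp_pos'],st['width'])
E
python3 look.py 2 166 176 200 236
```

```text
5.3 [0.54854423 0.37327462 0.010641  ] 0.0026930832550860536
```

View pics/z2.png

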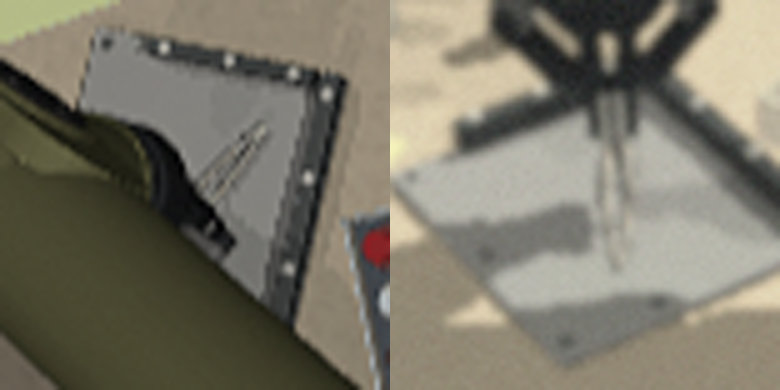

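Run:
```python
from h import *
s=cv2.imread('pics/scene2.png'); x,y=225,232
a=cv2.resize(s[y:y+64,x:x+44],None,fx=9,fy=9,interpolation=cv2.INTER_CUBIC)
s0=cv2.imread('pics/scene0.png');b=cv2.resize(s0[y:y+64,x:x+44],None,fx=9,fy=9,interpolation=cv2.INTER_CUBIC)
C=dict(np.load('scene2.npz'))
u=(proj(C,[.5486,.3733,.0106])-(x,y)+.5)*9
cv2.circle(a,tuple(int(v) for v in u),4,(0,0,255),1)
cv2.imwrite('pics/z2b.png',np.hstack([a,b]))
```

```text
(no output)
```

View pics/z2b.png

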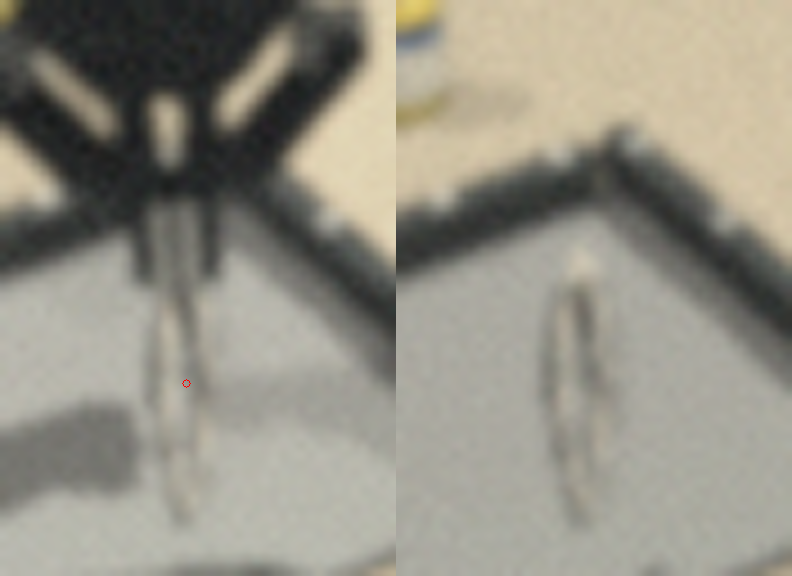

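Run:
```python
from h import *
C=dict(np.load('scene1.npz'));T=dict(np.load('top1.npz'))
for p in [(.55,.3726,.0461),(.55,.3726,.0535),(.55,.3726,.0761)]: print(p,proj(C,p).round(1),proj(T,p).round(1))
for p in [(.5485,.3733,.0106),(.5485,.3733,.04)]: print(p,proj(C,p).round(1),proj(T,p).round(1))
t=cv2.imread('pics/top2.png');x,y=185,195
a=cv2.resize(t[y:y+50,x:x+44],None,fx=9,fy=9,interpolation=cv2.INTER_CUBIC)
for z in (.0106,.04):
  u=(proj(T,[.5486,.3733,z])-(x,y)+.5)*9; cv2.circle(a,tuple(int(v) for v in u),4,(0,0,255),1)
t=cv2.imread('pics/top1.png')
b=cv2.resize(t[y:y+50,x:x+44],None,fx=9,fy=9,interpolation=cv2.INTER_CUBIC)
cv2.imwrite('pics/z2c.png',np.hstack([a,b]))
```

```text
(0.55, 0.3726, 0.0461) [244.3 263.3] [203.2 214.6]
(0.55, 0.3726, 0.0535) [244.2 261.1] [202.6 214.5]
(0.55, 0.3726, 0.0761) [243.7 254.3] [200.6 214.2]
(0.5485, 0.3733, 0.0106) [245.3 274.1] [206.  215.5]
(0.5485, 0.3733, 0.04) [244.6 265.5] [203.5 215.2]
```

View pics/z2c.png

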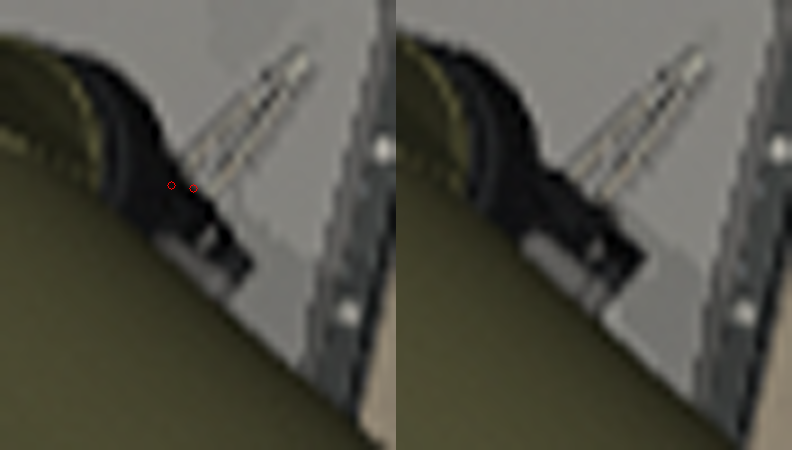

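Run:
```python
from h import *
T=dict(np.load('top0.npz')); t=cv2.imread('pics/top0.png');x,y=515,310
a=cv2.resize(t[y:y+80,x:x+90],None,fx=7,fy=7,interpolation=cv2.INTER_CUBIC)
for z in (.196,.23,.26):
  u=(proj(T,[.25,-.6,z])-(x,y)+.5)*7; cv2.circle(a,tuple(int(v) for v in u),4,(0,0,255),1)
cv2.imwrite('pics/z3.png',a)
for n in ('long_fence','forceps_mid','block_seat'):
  for d in finder.boxes_of('scene',n)[:1]: print(n,d)
```

```text
long_fence {'position': [0.507, 0.3189, 0.0227], 'confidence': 0.84}
block_seat {'position': [0.5348, 0.3876, 0.0089], 'confidence': 0.86}
```

View pics/z3.png

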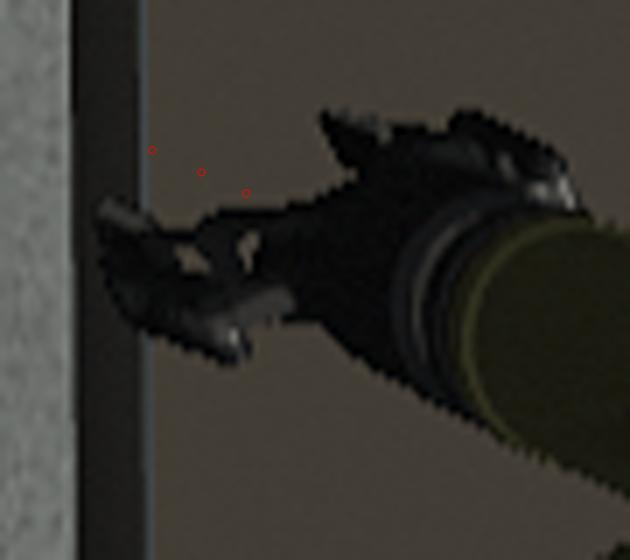

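Both views put the fingertips about 25–35 mm above the reported TCP, so the jaws closed above the forceps. I'll open them and go down carefully, watching the force.

move_arm(
  motion=[
    {"tx": 0,"ty": 0,"tz": 0,"rx": 0,"ry": 0,"rz": 0,"jaw": 50},
    {"tx": 0,"ty": 0,"tz": 0,"rx": 0,"ry": 0,"rz": 0,"jaw": 50},
    {"tx": 0,"ty": 0,"tz": 0,"rx": 0,"ry": 0,"rz": 0,"jaw": 50},
    {"tx": 0,"ty": 0,"tz": -0.005,"rx": 0,"ry": 0,"rz": 0,"jaw": 50},
    {"tx": 0,"ty": 0,"tz": -0.008,"rx": 0,"ry": 0,"rz": 0,"jaw": 50},
    {"tx": 0,"ty": 0,"tz": -0.008,"rx": 0,"ry": 0,"rz": 0,"jaw": 50},
  ],
)

```text
t: 6.05
tcp_pos: [0.5481, 0.3728, 0.0017]
ee_rot: [[0.629, 0.778, -0.001], [0.778, -0.629, -0.001], [-0.001, -0.0, -1.0]]
wrist_force: [0.0, 0.6, 0.6]
width: 0.498
```

```bash
python3 look.py 3 166 176 200 236
```

```text
6.15 [0.54838931 0.37317279 0.00231088] 0.49989909973239316
```

View pics/z3.png

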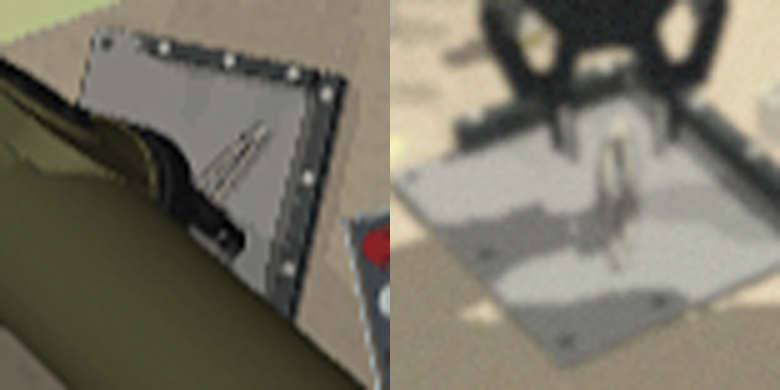

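move_arm(
  motion=[
    {"tx": 0,"ty": 0,"tz": -0.005,"rx": 0,"ry": 0,"rz": 0,"jaw": 50},
    {"tx": 0,"ty": 0,"tz": -0.01,"rx": 0,"ry": 0,"rz": 0,"jaw": 50},
    {"tx": 0,"ty": 0,"tz": -0.01,"rx": 0,"ry": 0,"rz": 0,"jaw": 50},
  ],
)

```text
t: 6.45
tcp_pos: [0.548, 0.3727, -0.0085]
ee_rot: [[0.629, 0.778, -0.001], [0.778, -0.629, -0.001], [-0.002, -0.0, -1.0]]
wrist_force: [-0.1, -0.0, -0.2]
width: 0.498
```

```bash
python3 look.py 4 166 176 200 236
```

```text
6.55 [ 0.54832865  0.3731231  -0.007749  ] 0.49872213471661947
```

View pics/z4.png

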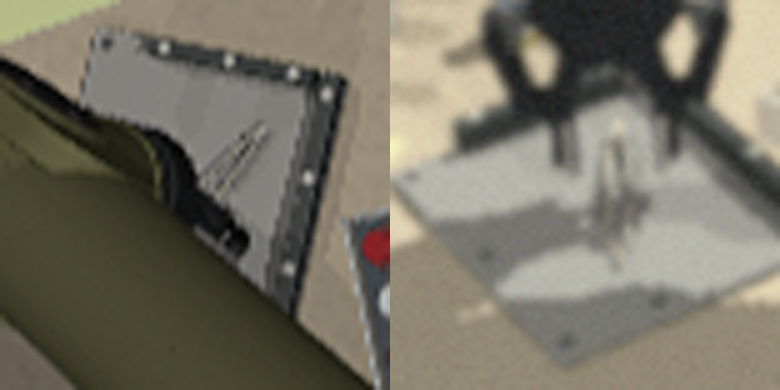

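There is still no contact, and the tips are at about z ≈ 0.027 from the picture (row 165 in the crop). Down another 9 mm and close.

move_arm(
  motion=[
    {"tx": 0.001,"ty": 0.001,"tz": -0.005,"rx": 0,"ry": 0,"rz": 0,"jaw": 50},
    {"tx": 0.001,"ty": 0.001,"tz": -0.009,"rx": 0,"ry": 0,"rz": 0,"jaw": 50},
    {"tx": 0.001,"ty": 0.001,"tz": -0.009,"rx": 0,"ry": 0,"rz": 0,"jaw": 20},
    {"tx": 0.001,"ty": 0.001,"tz": -0.009,"rx": 0,"ry": 0,"rz": 0,"jaw": 0},
    {"tx": 0.001,"ty": 0.001,"tz": -0.009,"rx": 0,"ry": 0,"rz": 0,"jaw": 0},
    {"tx": 0.001,"ty": 0.001,"tz": -0.009,"rx": 0,"ry": 0,"rz": 0,"jaw": 0},
    {"tx": 0.001,"ty": 0.001,"tz": -0.009,"rx": 0,"ry": 0,"rz": 0,"jaw": 0},
  ],
  force=30,
)

```text
t: 7.25
tcp_pos: [0.5496, 0.3743, -0.0162]
ee_rot: [[0.629, 0.778, 0.0], [0.778, -0.629, 0.0], [0.0, 0.0, -1.0]]
wrist_force: [-0.3, 0.4, 0.2]
width: 0.002
```

```bash
python3 look.py 5 166 176 200 236
python3 - <<'E'
from h import *
s=cv2.imread('pics/scene5.png'); x,y=222,240
a=cv2.resize(s[y:y+64,x:x+44],None,fx=9,fy=9,interpolation=cv2.INTER_CUBIC)
cv2.imwrite('pics/z5b.png',a)
E
```

```text
7.35 [ 0.54957301  0.37428242 -0.0162898 ] -0.0005221589999005827
```

View pics/z5b.png

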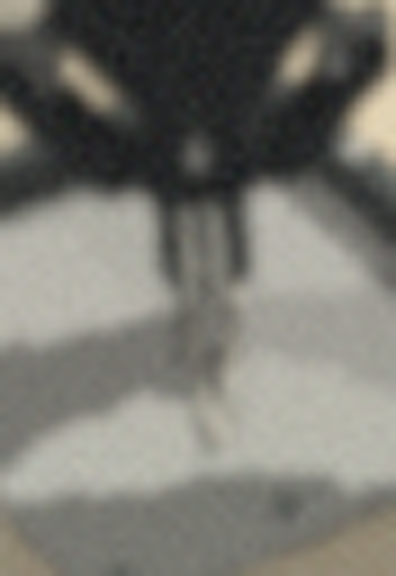

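View pics/z5.png

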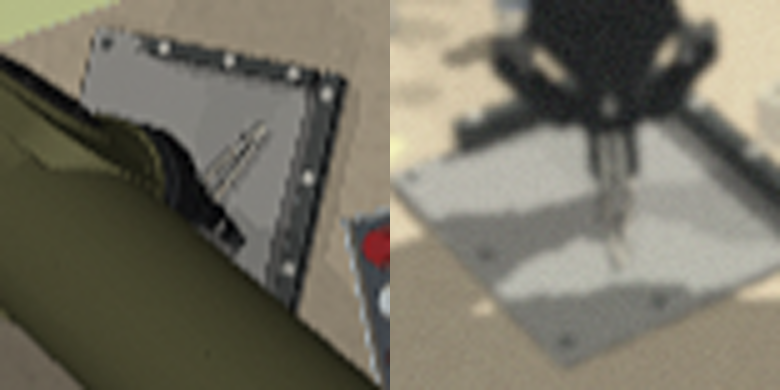

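Shut again on nothing. The tips are at row 271.7, which means z ≈ 0.019, just over the forceps' top. Open, 8 mm lower, close.

move_arm(
  motion=[
    {"tx": 0,"ty": 0,"tz": 0,"rx": 0,"ry": 0,"rz": 0,"jaw": 50},
    {"tx": 0,"ty": 0,"tz": 0,"rx": 0,"ry": 0,"rz": 0,"jaw": 50},
    {"tx": 0,"ty": 0,"tz": 0,"rx": 0,"ry": 0,"rz": 0,"jaw": 50},
    {"tx": 0,"ty": 0,"tz": -0.005,"rx": 0,"ry": 0,"rz": 0,"jaw": 50},
    {"tx": 0,"ty": 0,"tz": -0.008,"rx": 0,"ry": 0,"rz": 0,"jaw": 50},
    {"tx": 0,"ty": 0,"tz": -0.008,"rx": 0,"ry": 0,"rz": 0,"jaw": 50},
  ],
)

```text
t: 7.95
tcp_pos: [0.549, 0.3738, -0.0253]
ee_rot: [[0.629, 0.778, -0.001], [0.778, -0.629, -0.001], [-0.001, -0.0, -1.0]]
wrist_force: [1.1, 0.2, 0.0]
width: 0.5
```

move_arm(
  motion=[
    {"tx": 0,"ty": 0,"tz": 0,"rx": 0,"ry": 0,"rz": 0,"jaw": 0},
    {"tx": 0,"ty": 0,"tz": 0,"rx": 0,"ry": 0,"rz": 0,"jaw": 0},
    {"tx": 0,"ty": 0,"tz": 0,"rx": 0,"ry": 0,"rz": 0,"jaw": 0},
    {"tx": 0,"ty": 0,"tz": 0,"rx": 0,"ry": 0,"rz": 0,"jaw": 0},
    {"tx": 0,"ty": 0,"tz": 0,"rx": 0,"ry": 0,"rz": 0,"jaw": 0},
  ],
)

```text
t: 8.45
tcp_pos: [0.5496, 0.3744, -0.0242]
ee_rot: [[0.629, 0.778, 0.0], [0.778, -0.629, 0.0], [0.0, 0.0, -1.0]]
wrist_force: [-0.2, 0.3, 1.0]
width: 0.166
```

Gripped: width 0.166, about 14 mm. The reported TCP is about 35 mm lower than the real fingertips, so I'll carry that offset. Lift and travel.

move_arm(
  motion=[
    {"tx": 0,"ty": 0,"tz": 0.03,"rx": 0,"ry": 0,"rz": 0,"jaw": 0},
    {"tx": 0,"ty": 0,"tz": 0.07,"rx": 0,"ry": 0,"rz": 0,"jaw": 0},
    {"tx": 0,"ty": 0,"tz": 0.11,"rx": 0,"ry": 0,"rz": 0,"jaw": 0},
    {"tx": 0,"ty": 0,"tz": 0.125,"rx": 0,"ry": 0,"rz": 0,"jaw": 0},
    {"tx": 0,"ty": 0,"tz": 0.125,"rx": 0,"ry": 0,"rz": 0,"jaw": 0},
  ],
)

```text
t: 8.95
tcp_pos: [0.5509, 0.3755, 0.1034]
ee_rot: [[0.629, 0.778, 0.004], [0.778, -0.629, 0.003], [0.005, 0.002, -1.0]]
wrist_force: [-0.1, 0.1, -0.8]
width: 0.159
```

move_arm(
  motion=[
    {"tx": 0.0135,"ty": -0.0432,"tz": 0,"rx": 0,"ry": 0,"rz": -0.123,"jaw": 0},
    {"tx": 0.027,"ty": -0.0864,"tz": 0,"rx": 0,"ry": 0,"rz": -0.247,"jaw": 0},
    {"tx": 0.0405,"ty": -0.1296,"tz": 0,"rx": 0,"ry": 0,"rz": -0.37,"jaw": 0},
    {"tx": 0.054,"ty": -0.1728,"tz": 0,"rx": 0,"ry": 0,"rz": -0.494,"jaw": 0},
    {"tx": 0.0675,"ty": -0.216,"tz": 0,"rx": 0,"ry": 0,"rz": -0.617,"jaw": 0},
    {"tx": 0.081,"ty": -0.2592,"tz": 0,"rx": 0,"ry": 0,"rz": -0.741,"jaw": 0},
    {"tx": 0.0945,"ty": -0.3024,"tz": 0,"rx": 0,"ry": 0,"rz": -0.865,"jaw": 0},
    {"tx": 0.1075,"ty": -0.3457,"tz": 0,"rx": 0,"ry": 0,"rz": -0.99,"jaw": 0},
    {"tx": 0.1075,"ty": -0.3457,"tz": 0,"rx": 0,"ry": 0,"rz": -0.99,"jaw": 0},
    {"tx": 0.1075,"ty": -0.3457,"tz": 0,"rx": 0,"ry": 0,"rz": -0.99,"jaw": 0},
  ],
)

```text
t: 9.95
tcp_pos: [0.6558, 0.0261, 0.0978]
ee_rot: [[0.995, -0.102, -0.004], [-0.102, -0.995, -0.0], [-0.004, 0.001, -1.0]]
wrist_force: [0.6, 0.6, -0.8]
width: 0.16
```

```bash
python3 look.py 6 270 130 256 156; python3 -c "
from h import *;print(readout.read_state()['ee_rot'])"
```

```text
10.05 [0.65573412 0.03013009 0.09892009] 0.1595014868543774
[[ 9.95315036e-01 -9.66477051e-02 -2.68328284e-03]
 [-9.66451214e-02 -9.95318322e-01  1.07668495e-03]
 [-2.77477970e-03 -8.12314525e-04 -9.99995820e-01]]
```

View pics/z6.png

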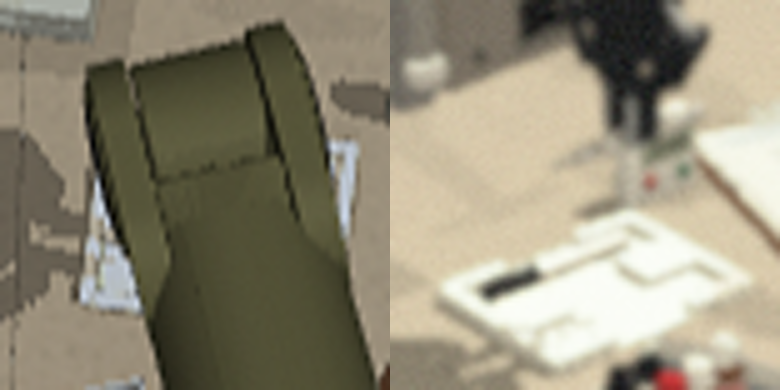

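The forceps are still held, seen as a faint bar in the scene crop from (560,165) to (690,110). Lowering into the bay.

move_arm(
  motion=[
    {"tx": 0.001,"ty": -0.001,"tz": -0.04,"rx": 0,"ry": 0,"rz": 0,"jaw": 0},
    {"tx": 0.001,"ty": -0.001,"tz": -0.08,"rx": 0,"ry": 0,"rz": 0,"jaw": 0},
    {"tx": 0.001,"ty": -0.001,"tz": -0.1,"rx": 0,"ry": 0,"rz": 0,"jaw": 0},
    {"tx": 0.001,"ty": -0.001,"tz": -0.11,"rx": 0,"ry": 0,"rz": 0,"jaw": 0},
    {"tx": 0.001,"ty": -0.001,"tz": -0.11,"rx": 0,"ry": 0,"rz": 0,"jaw": 0},
    {"tx": 0.001,"ty": -0.001,"tz": -0.11,"rx": 0,"ry": 0,"rz": 0,"jaw": 0},
  ],
)

```text
t: 10.65
tcp_pos: [0.6588, 0.0287, -0.0083]
ee_rot: [[0.995, -0.097, 0.002], [-0.097, -0.995, 0.0], [0.002, -0.001, -1.0]]
wrist_force: [0.8, -0.3, -0.4]
width: 0.162
```

```bash
python3 look.py 7 270 130 256 176
```

```text
10.75 [ 0.65946004  0.02816901 -0.0075014 ] 0.1595584900130944
```

View pics/z7.png

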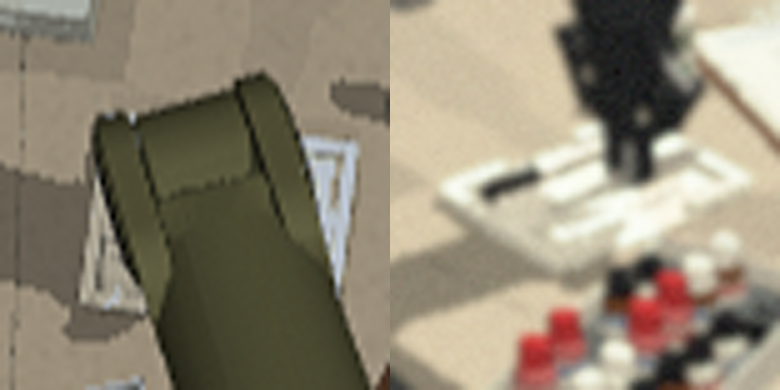

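move_arm(
  motion=[
    {"tx": -0.002,"ty": 0,"tz": -0.01,"rx": 0,"ry": 0,"rz": 0,"jaw": 0},
    {"tx": -0.002,"ty": 0,"tz": -0.017,"rx": 0,"ry": 0,"rz": 0,"jaw": 0},
    {"tx": -0.002,"ty": 0,"tz": -0.02,"rx": 0,"ry": 0,"rz": 0,"jaw": 0},
    {"tx": -0.002,"ty": 0,"tz": -0.02,"rx": 0,"ry": 0,"rz": 0,"jaw": 0},
    {"tx": -0.002,"ty": 0,"tz": -0.02,"rx": 0,"ry": 0,"rz": 0,"jaw": 0},
  ],
)

```text
t: 11.25
tcp_pos: [0.6557, 0.0273, -0.0294]
ee_rot: [[0.995, -0.099, -0.001], [-0.099, -0.995, -0.0], [-0.001, 0.0, -1.0]]
wrist_force: [-1.9, -0.8, 3.2]
width: 0.163
```

```bash
python3 look.py 8 270 130 256 176
```

```text
11.35 [ 0.6557944   0.02740225 -0.0293788 ] 0.16330115843314438
```

View pics/z8.png

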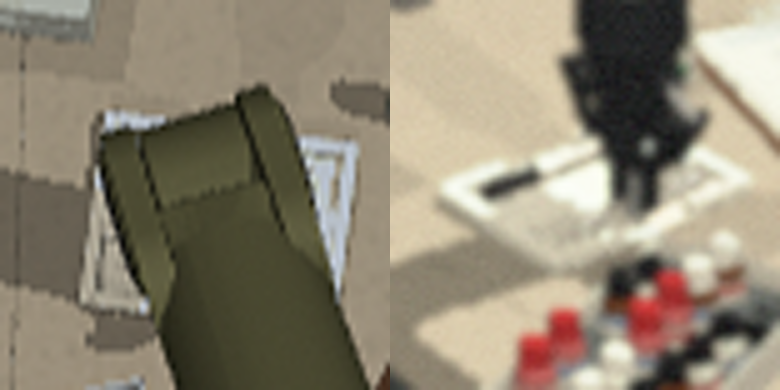

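There is a 3 N touch at z = -0.0294, where I predicted the floor. Let go and lift away.

move_arm(
  motion=[
    {"tx": 0,"ty": 0,"tz": 0.0005,"rx": 0,"ry": 0,"rz": 0,"jaw": 45},
    {"tx": 0,"ty": 0,"tz": 0.0005,"rx": 0,"ry": 0,"rz": 0,"jaw": 45},
    {"tx": 0,"ty": 0,"tz": 0.0005,"rx": 0,"ry": 0,"rz": 0,"jaw": 45},
    {"tx": 0,"ty": 0,"tz": 0.02,"rx": 0,"ry": 0,"rz": 0,"jaw": 45},
    {"tx": 0,"ty": 0,"tz": 0.06,"rx": 0,"ry": 0,"rz": 0,"jaw": 45},
    {"tx": 0,"ty": 0,"tz": 0.11,"rx": 0,"ry": 0,"rz": 0,"jaw": 45},
    {"tx": -0.01,"ty": -0.02,"tz": 0.15,"rx": 0,"ry": 0,"rz": 0,"jaw": 60},
    {"tx": -0.02,"ty": -0.065,"tz": 0.17,"rx": 0,"ry": 0,"rz": 0,"jaw": 60},
    {"tx": -0.04,"ty": -0.11,"tz": 0.17,"rx": 0,"ry": 0,"rz": -0.1,"jaw": 60},
    {"tx": -0.06,"ty": -0.155,"tz": 0.17,"rx": 0,"ry": 0,"rz": -0.2,"jaw": 60},
  ],
)

```text
t: 12.35
tcp_pos: [0.5962, -0.1289, 0.1418]
ee_rot: [[0.955, -0.298, 0.003], [-0.298, -0.955, -0.001], [0.003, -0.0, -1.0]]
wrist_force: [0.9, -0.1, -0.8]
width: 0.602
```

```bash
python3 look.py 9 270 130 256 176;python3 -c "
from h import *
for n in ('forceps_mid','marker'):
  for c in ('top','scene'): print(n,c,finder.boxes_of(c,n)[:2])"
```

```text
12.45 [ 0.59298704 -0.13809179  0.14043109] 0.599737355604853
forceps_mid top [{'position': [0.6403, 0.3549, 0.029], 'confidence': 0.27}]
forceps_mid scene [{'position': [0.6537, 0.0247, 0.005], 'confidence': 0.58}]
marker top [{'position': [0.733, 0.0307, 0.0121], 'confidence': 0.51}, {'position': [0.5003, -0.4138, 0.0222], 'confidence': 0.22}]
marker scene []
```

View pics/z9.png

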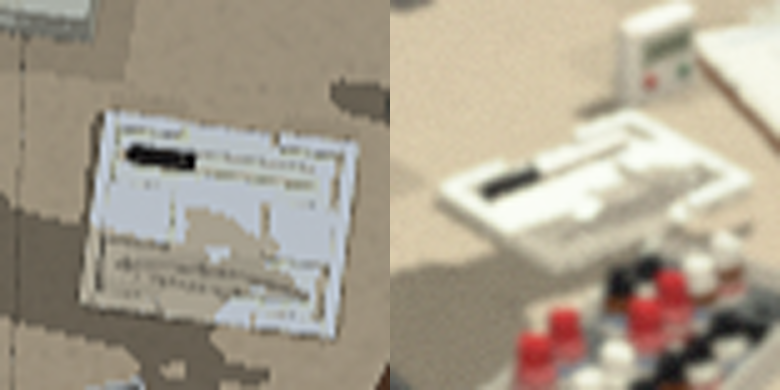

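The top crop shows the forceps lying lengthwise in the empty compartment, from (115,265) to (312,297). The marker and timer look unmoved. On to the block.

move_arm(
  motion=[
    {"tx": -0.014,"ty": -0.04,"tz": 0,"rx": 0,"ry": 0,"rz": 0.13,"jaw": 60},
    {"tx": -0.028,"ty": -0.08,"tz": 0,"rx": 0,"ry": 0,"rz": 0.26,"jaw": 60},
    {"tx": -0.042,"ty": -0.12,"tz": 0,"rx": 0,"ry": 0,"rz": 0.39,"jaw": 60},
    {"tx": -0.056,"ty": -0.16,"tz": 0,"rx": 0,"ry": 0,"rz": 0.52,"jaw": 60},
    {"tx": -0.07,"ty": -0.2,"tz": 0,"rx": 0,"ry": 0,"rz": 0.65,"jaw": 60},
    {"tx": -0.084,"ty": -0.24,"tz": 0,"rx": 0,"ry": 0,"rz": 0.78,"jaw": 60},
    {"tx": -0.096,"ty": -0.278,"tz": -0.02,"rx": 0,"ry": 0,"rz": 0.873,"jaw": 60},
    {"tx": -0.096,"ty": -0.278,"tz": -0.05,"rx": 0,"ry": 0,"rz": 0.873,"jaw": 60},
    {"tx": -0.096,"ty": -0.278,"tz": -0.06,"rx": 0,"ry": 0,"rz": 0.873,"jaw": 60},
    {"tx": -0.096,"ty": -0.278,"tz": -0.06,"rx": 0,"ry": 0,"rz": 0.873,"jaw": 60},
  ],
)

```text
t: 13.65
tcp_pos: [0.5007, -0.4019, 0.0786]
ee_rot: [[0.838, 0.546, -0.002], [0.546, -0.838, 0.004], [0.001, -0.005, -1.0]]
wrist_force: [0.6, 0.4, 0.3]
width: 0.602
```

```bash
python3 look.py 10 405 200 380 140
python3 - <<'E'
from ov import *
t=cv2.imread('pics/top10.png');s=cv2.imread('pics/scene10.png')
bay=[.6571,.0287,.003,math.radians(174.3)]; fo=[.6557,.0274,.003,math.radians(174.4)]
cv2.imwrite('pics/o10.png',np.hstack([ov(t,T,[('bay',bay),('forceps',fo)],276,146,78,56,5,''),ov(s,S,[('bay',bay),('forceps',fo)],256,184,78,56,5,'')]))
print(readout.read_state()['ee_rot'][:2,0], readout.read_state()['wrist_force'])
E
```

```text
13.75 [ 0.50230434 -0.40323215  0.08161466] 0.6009382612413099
[0.83753425 0.54638259] [-0.5684475   0.04181515  0.28645112]
```

View pics/z10.png

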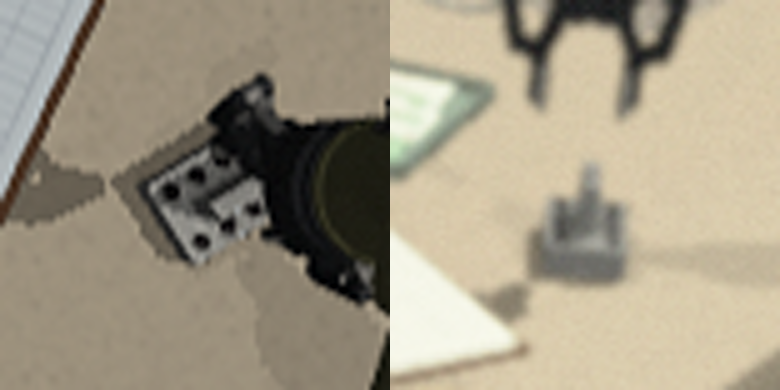

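View pics/o10.png

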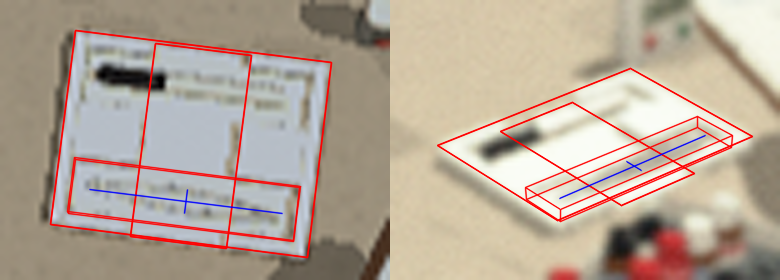

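Run:
```python
from h import *
C=dict(np.load('scene10.npz'));T=dict(np.load('top10.npz'))
for p in [(.5023,-.4032,.1166),(.4971,-.4163,.066),(.4971,-.4163,.1166)]: print(p,proj(C,p).round(1),proj(T,p).round(1))
for f,x,y,w,h in (('scene10',392,140,60,60),):
  a=cv2.resize(cv2.imread('pics/%s.png'%f)[y:y+h,x:x+w],None,fx=9,fy=9,interpolation=cv2.INTER_CUBIC); cv2.imwrite('pics/z10b.png',a)
a=cv2.resize(cv2.imread('pics/top10.png')[200:275,425:485],None,fx=8,fy=8,interpolation=cv2.INTER_CUBIC); cv2.imwrite('pics/z10c.png',a)
```

```text
(0.5023, -0.4032, 0.1166) [417.8 162.2] [454.8 236.5]
(0.4971, -0.4163, 0.066) [419.6 174.2] [453.4 238.1]
(0.4971, -0.4163, 0.1166) [421.  161.6] [459.1 238.4]
```

View pics/z10b.png

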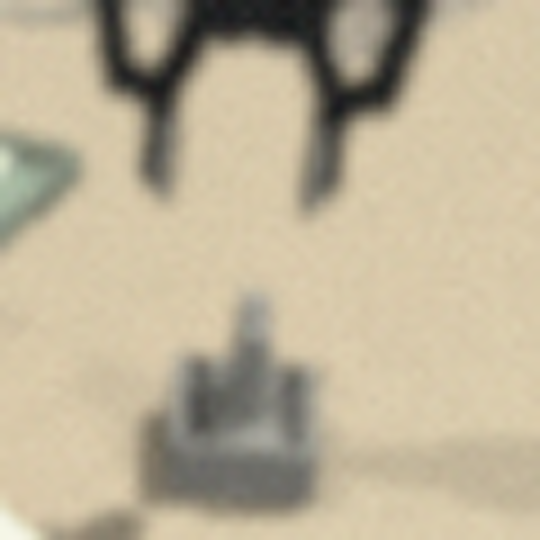

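View pics/z10c.png

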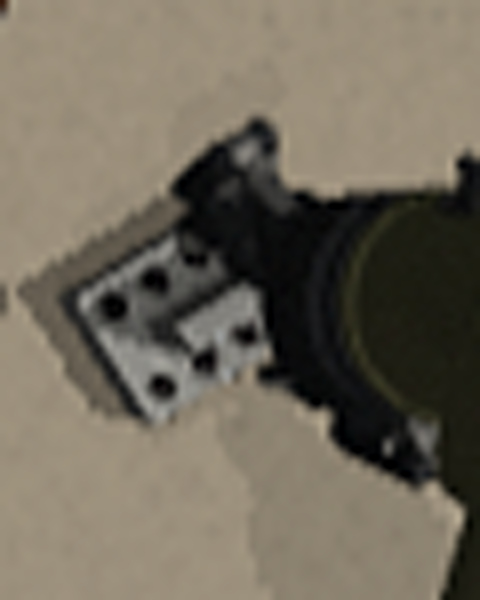

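The fingertip midpoint in the picture (417.8, 161.6) matches the projection with the 35 mm offset (417.8, 162.2). Centring on the rib and going down.

move_arm(
  motion=[
    {"tx": -0.005,"ty": -0.013,"tz": 0,"rx": 0,"ry": 0,"rz": 0,"jaw": 60},
    {"tx": -0.005,"ty": -0.013,"tz": -0.03,"rx": 0,"ry": 0,"rz": -0.005,"jaw": 60},
    {"tx": -0.005,"ty": -0.013,"tz": -0.055,"rx": 0,"ry": 0,"rz": -0.005,"jaw": 60},
    {"tx": -0.005,"ty": -0.013,"tz": -0.068,"rx": 0,"ry": 0,"rz": -0.005,"jaw": 60},
    {"tx": -0.005,"ty": -0.013,"tz": -0.068,"rx": 0,"ry": 0,"rz": -0.005,"jaw": 60},
  ],
)

```text
t: 14.25
tcp_pos: [0.4941, -0.4182, 0.0114]
ee_rot: [[0.842, 0.539, -0.002], [0.539, -0.842, 0.001], [-0.001, -0.002, -1.0]]
wrist_force: [0.0, 0.6, 0.7]
width: 0.603
```

```bash
python3 look.py 11 425 200 380 140
```

```text
14.35 [ 0.49586399 -0.41907531  0.01389555] 0.5971493904355021
```

View pics/z11.png

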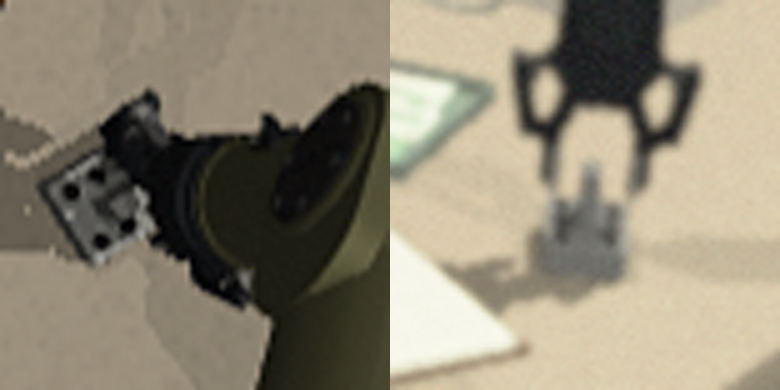

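The fingers straddle the rib, with a mid column of 594 against 592 for the rib. Down 10 mm and grip.

move_arm(
  motion=[
    {"tx": 0.001,"ty": 0.001,"tz": -0.01,"rx": 0,"ry": 0,"rz": 0,"jaw": 60},
    {"tx": 0.001,"ty": 0.001,"tz": -0.01,"rx": 0,"ry": 0,"rz": 0,"jaw": 60},
    {"tx": 0.001,"ty": 0.001,"tz": -0.01,"rx": 0,"ry": 0,"rz": 0,"jaw": 10},
    {"tx": 0.001,"ty": 0.001,"tz": -0.01,"rx": 0,"ry": 0,"rz": 0,"jaw": 0},
    {"tx": 0.001,"ty": 0.001,"tz": -0.01,"rx": 0,"ry": 0,"rz": 0,"jaw": 0},
    {"tx": 0.001,"ty": 0.001,"tz": -0.01,"rx": 0,"ry": 0,"rz": 0,"jaw": 0},
    {"tx": 0.001,"ty": 0.001,"tz": -0.01,"rx": 0,"ry": 0,"rz": 0,"jaw": 0},
    {"tx": 0.001,"ty": 0.001,"tz": -0.01,"rx": 0,"ry": 0,"rz": 0,"jaw": 0},
  ],
  force=80,
)

```text
t: 15.15
tcp_pos: [0.4962, -0.4178, 0.0031]
ee_rot: [[0.842, 0.539, 0.001], [0.539, -0.842, -0.001], [0.0, 0.001, -1.0]]
wrist_force: [-0.3, 0.2, 5.0]
width: 0.151
```

Gripped: width 0.151, about 13 mm. Lift and carry.

move_arm(
  motion=[
    {"tx": 0,"ty": 0,"tz": 0.01,"rx": 0,"ry": 0,"rz": 0,"jaw": 0},
    {"tx": 0,"ty": 0,"tz": 0.03,"rx": 0,"ry": 0,"rz": 0,"jaw": 0},
    {"tx": 0,"ty": 0,"tz": 0.06,"rx": 0,"ry": 0,"rz": 0,"jaw": 0},
    {"tx": 0,"ty": 0,"tz": 0.095,"rx": 0,"ry": 0,"rz": 0,"jaw": 0},
    {"tx": 0,"ty": 0.01,"tz": 0.125,"rx": 0,"ry": 0,"rz": 0,"jaw": 0},
    {"tx": 0,"ty": 0.03,"tz": 0.14,"rx": 0,"ry": 0,"rz": 0,"jaw": 0},
    {"tx": 0.005,"ty": 0.06,"tz": 0.145,"rx": 0,"ry": 0,"rz": 0,"jaw": 0},
    {"tx": 0.01,"ty": 0.1,"tz": 0.145,"rx": 0,"ry": 0,"rz": 0,"jaw": 0},
  ],
)

```text
t: 15.95
tcp_pos: [0.5052, -0.3185, 0.1479]
ee_rot: [[0.844, 0.536, 0.0], [0.536, -0.844, -0.001], [-0.0, 0.001, -1.0]]
wrist_force: [0.7, 0.6, -5.2]
width: 0.151
```

```bash
python3 look.py 12 405 180 370 120; python3 -c "
from h import *;s=readout.read_state();print(s['wrist_force'],s['moment'])"
```

```text
16.05 [ 0.50785562 -0.30800383  0.14728036] 0.15128204349085309
[ 1.31737247  1.28469426 -4.79950137] [ 0.11923257 -0.11024102  0.01364997]
```

View pics/z12.png

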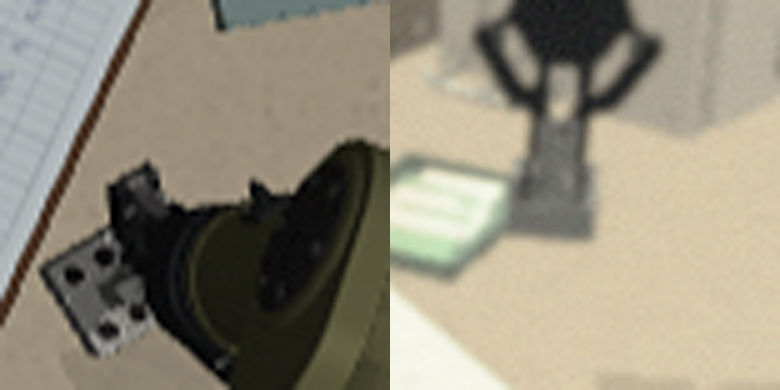

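The block is held (−5 N on the wrist, as expected for 0.5 kg).

move_arm(
  motion=[
    {"tx": 0.004,"ty": 0.04,"tz": 0,"rx": 0,"ry": 0,"rz": 0.05,"jaw": 0},
    {"tx": 0.008,"ty": 0.08,"tz": 0,"rx": 0,"ry": 0,"rz": 0.1,"jaw": 0},
    {"tx": 0.012,"ty": 0.12,"tz": 0,"rx": 0,"ry": 0,"rz": 0.15,"jaw": 0},
    {"tx": 0.016,"ty": 0.16,"tz": 0,"rx": 0,"ry": 0,"rz": 0.2,"jaw": 0},
    {"tx": 0.02,"ty": 0.2,"tz": 0,"rx": 0,"ry": 0,"rz": 0.25,"jaw": 0},
    {"tx": 0.024,"ty": 0.24,"tz": 0,"rx": 0,"ry": 0,"rz": 0.3,"jaw": 0},
    {"tx": 0.028,"ty": 0.28,"tz": 0,"rx": 0,"ry": 0,"rz": 0.35,"jaw": 0},
    {"tx": 0.032,"ty": 0.32,"tz": 0,"rx": 0,"ry": 0,"rz": 0.4,"jaw": 0},
    {"tx": 0.036,"ty": 0.36,"tz": 0,"rx": 0,"ry": 0,"rz": 0.45,"jaw": 0},
    {"tx": 0.04,"ty": 0.4,"tz": 0,"rx": 0,"ry": 0,"rz": 0.5,"jaw": 0},
  ],
)

```text
t: 17.05
tcp_pos: [0.5449, 0.0838, 0.1469]
ee_rot: [[0.479, 0.878, -0.002], [0.878, -0.479, -0.001], [-0.001, -0.001, -1.0]]
wrist_force: [0.5, -0.3, -5.4]
width: 0.149
```

move_arm(
  motion=[
    {"tx": 0.004,"ty": 0.04,"tz": 0,"rx": 0,"ry": 0,"rz": 0.05,"jaw": 0},
    {"tx": 0.008,"ty": 0.08,"tz": 0,"rx": 0,"ry": 0,"rz": 0.1,"jaw": 0},
    {"tx": 0.012,"ty": 0.12,"tz": 0,"rx": 0,"ry": 0,"rz": 0.15,"jaw": 0},
    {"tx": 0.016,"ty": 0.16,"tz": 0,"rx": 0,"ry": 0,"rz": 0.2,"jaw": 0},
    {"tx": 0.02,"ty": 0.2,"tz": 0,"rx": 0,"ry": 0,"rz": 0.26,"jaw": 0},
    {"tx": 0.022,"ty": 0.24,"tz": -0.01,"rx": 0,"ry": 0,"rz": 0.33,"jaw": 0},
    {"tx": 0.024,"ty": 0.262,"tz": -0.02,"rx": 0,"ry": 0,"rz": 0.33,"jaw": 0},
    {"tx": 0.024,"ty": 0.262,"tz": -0.03,"rx": 0,"ry": 0,"rz": 0.33,"jaw": 0},
    {"tx": 0.024,"ty": 0.262,"tz": -0.03,"rx": 0,"ry": 0,"rz": 0.33,"jaw": 0},
  ],
)

```text
t: 17.95
tcp_pos: [0.5682, 0.3433, 0.1146]
ee_rot: [[0.169, 0.986, -0.005], [0.986, -0.169, -0.003], [-0.004, -0.004, -1.0]]
wrist_force: [-0.4, -1.6, -5.5]
width: 0.145
```

```bash
python3 look.py 13 166 176 200 236; python3 -c "
from h import *;s=readout.read_state();R=s['ee_rot'];print(s['wrist_force'],R,np.degrees(np.arctan2(R[1,0],R[0,0])))"
```

```text
18.05 [0.57033426 0.34224446 0.1166991 ] 0.14478480366740168
[ 0.3767616  -0.69279142 -5.74942015] [[ 1.72811821e-01  9.84954216e-01 -1.12555793e-03]
 [ 9.84951503e-01 -1.72814103e-01 -2.41290182e-03]
 [-2.57111011e-03 -6.91642021e-04 -9.99996456e-01]] 80.0486220666418
```

View pics/z13.png

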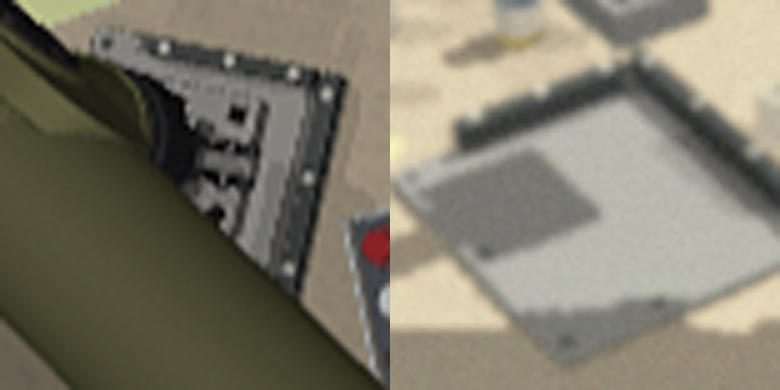

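Shift 13 mm away from the long fence, then lower to about 14 mm above the plate.

move_arm(
  motion=[
    {"tx": 0,"ty": 0.013,"tz": 0,"rx": 0,"ry": 0,"rz": 0.006,"jaw": 0},
    {"tx": 0,"ty": 0.013,"tz": -0.03,"rx": 0,"ry": 0,"rz": 0.006,"jaw": 0},
    {"tx": 0,"ty": 0.013,"tz": -0.06,"rx": 0,"ry": 0,"rz": 0.006,"jaw": 0},
    {"tx": 0,"ty": 0.013,"tz": -0.08,"rx": 0,"ry": 0,"rz": 0.006,"jaw": 0},
    {"tx": 0,"ty": 0.013,"tz": -0.09,"rx": 0,"ry": 0,"rz": 0.006,"jaw": 0},
    {"tx": 0,"ty": 0.013,"tz": -0.09,"rx": 0,"ry": 0,"rz": 0.006,"jaw": 0},
    {"tx": 0,"ty": 0.013,"tz": -0.09,"rx": 0,"ry": 0,"rz": 0.006,"jaw": 0},
  ],
)

```text
t: 18.75
tcp_pos: [0.5709, 0.3583, 0.0291]
ee_rot: [[0.165, 0.986, 0.002], [0.986, -0.165, 0.002], [0.002, 0.001, -1.0]]
wrist_force: [-0.2, 0.2, -5.4]
width: 0.152
```

```bash
python3 look.py 14 166 176 200 236; python3 -c "
from h import *;s=readout.read_state();R=s['ee_rot'];print(s['wrist_force'],s['moment'],R[:,2],np.degrees(np.arctan2(R[1,0],R[0,0])))"
```

```text
18.85 [0.57112023 0.35846549 0.0295479 ] 0.1475830365267626
[ 0.06746718  0.18035153 -4.76283303] [0.02011105 0.00584473 0.03884162] [ 0.00261837  0.00176148 -0.99999502] 80.48929283963353
```

View pics/z14.png

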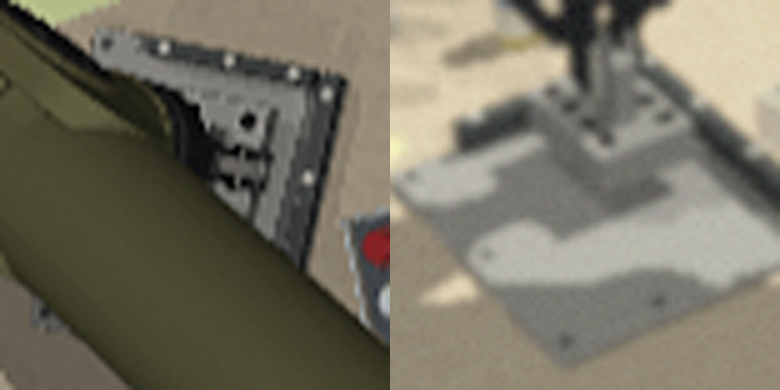

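move_arm(
  motion=[
    {"tx": 0,"ty": 0,"tz": -0.008,"rx": 0,"ry": 0,"rz": 0,"jaw": 0},
    {"tx": 0,"ty": 0,"tz": -0.015,"rx": 0,"ry": 0,"rz": 0,"jaw": 0},
    {"tx": 0,"ty": 0,"tz": -0.015,"rx": 0,"ry": 0,"rz": 0,"jaw": 0},
    {"tx": 0,"ty": 0,"tz": -0.015,"rx": 0,"ry": 0,"rz": 0,"jaw": 0},
  ],
)

```text
t: 19.25
tcp_pos: [0.5698, 0.3574, 0.0123]
ee_rot: [[0.165, 0.986, -0.001], [0.986, -0.165, -0.0], [-0.0, -0.001, -1.0]]
wrist_force: [-0.1, 0.6, -4.9]
width: 0.145
```

move_arm(
  motion=[
    {"tx": 0,"ty": 0,"tz": -0.002,"rx": 0,"ry": 0,"rz": 0,"jaw": 0},
    {"tx": 0,"ty": 0,"tz": -0.002,"rx": 0,"ry": 0,"rz": 0,"jaw": 0},
    {"tx": 0,"ty": 0,"tz": -0.002,"rx": 0,"ry": 0,"rz": 0,"jaw": 0},
  ],
)

```text
t: 19.55
tcp_pos: [0.5704, 0.358, 0.0113]
ee_rot: [[0.165, 0.986, 0.001], [0.986, -0.165, 0.001], [0.001, 0.001, -1.0]]
wrist_force: [-1.5, -0.7, -0.7]
width: 0.149
```

The plate contact came at 0.0113, where I predicted 0.0111. Sliding toward the long fence, then the short one.

move_arm(
  motion=[
    {"tx": -0.0015,"ty": -0.009,"tz": -0.0005,"rx": 0,"ry": 0,"rz": 0,"jaw": 0},
    {"tx": -0.003,"ty": -0.018,"tz": -0.0005,"rx": 0,"ry": 0,"rz": 0,"jaw": 0},
    {"tx": -0.003,"ty": -0.018,"tz": -0.0005,"rx": 0,"ry": 0,"rz": 0,"jaw": 0},
    {"tx": -0.003,"ty": -0.018,"tz": -0.0005,"rx": 0,"ry": 0,"rz": 0,"jaw": 0},
  ],
)

```text
t: 19.95
tcp_pos: [0.5681, 0.3381, 0.0112]
ee_rot: [[0.167, 0.986, 0.002], [0.986, -0.167, -0.001], [-0.001, 0.002, -1.0]]
wrist_force: [-1.0, -0.6, 5.2]
width: 0.151
```

move_arm(
  motion=[
    {"tx": 0.008,"ty": -0.0013,"tz": 0,"rx": 0,"ry": 0,"rz": 0,"jaw": 0},
    {"tx": 0.016,"ty": -0.0026,"tz": 0,"rx": 0,"ry": 0,"rz": 0,"jaw": 0},
    {"tx": 0.016,"ty": -0.0026,"tz": 0,"rx": 0,"ry": 0,"rz": 0,"jaw": 0},
    {"tx": 0.016,"ty": -0.0026,"tz": 0,"rx": 0,"ry": 0,"rz": 0,"jaw": 0},
  ],
)

```text
t: 20.35
tcp_pos: [0.5852, 0.3365, 0.0112]
ee_rot: [[0.166, 0.986, 0.003], [0.986, -0.166, 0.001], [0.001, 0.003, -1.0]]
wrist_force: [2.2, -0.7, 5.0]
width: 0.147
```

```bash
python3 look.py 15 166 176 200 236; python3 -c "
from h import *;s=readout.read_state();R=s['ee_rot'];print(s['wrist_force'],s['moment'],R[:,2],np.degrees(np.arctan2(R[1,0],R[0,0])))"
```

```text
20.45 [0.58501272 0.33652581 0.01118319] 0.1506173964455148
[2.13116196 0.33756292 5.95646484] [-0.13952828 -0.6377114  -0.00357601] [ 3.40216470e-03  4.80375366e-04 -9.99994097e-01] 80.43649883203379
```

View pics/z15.png

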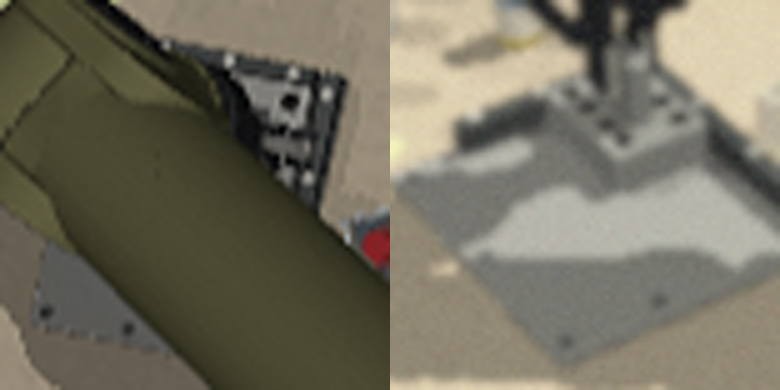

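move_arm(
  motion=[
    {"tx": -0.0005,"ty": -0.003,"tz": 0,"rx": 0,"ry": 0,"rz": 0,"jaw": 0},
    {"tx": -0.0005,"ty": -0.003,"tz": 0,"rx": 0,"ry": 0,"rz": 0,"jaw": 0},
    {"tx": -0.0005,"ty": -0.003,"tz": 0,"rx": 0,"ry": 0,"rz": 0,"jaw": 0},
  ],
)

```text
t: 20.75
tcp_pos: [0.5835, 0.3342, 0.0112]
ee_rot: [[0.165, 0.986, 0.002], [0.986, -0.165, 0.001], [0.001, 0.002, -1.0]]
wrist_force: [0.9, 0.9, 6.7]
width: 0.15
```

move_arm(
  motion=[
    {"tx": 0.003,"ty": -0.0005,"tz": 0,"rx": 0,"ry": 0,"rz": 0,"jaw": 0},
    {"tx": 0.003,"ty": -0.0005,"tz": 0,"rx": 0,"ry": 0,"rz": 0,"jaw": 0},
    {"tx": 0.003,"ty": -0.0005,"tz": 0,"rx": 0,"ry": 0,"rz": 0,"jaw": 0},
  ],
)

```text
t: 21.05
tcp_pos: [0.5853, 0.3341, 0.0112]
ee_rot: [[0.165, 0.986, 0.0], [0.986, -0.165, 0.001], [0.001, 0.0, -1.0]]
wrist_force: [-1.3, -0.9, 8.1]
width: 0.146
```

move_arm(
  motion=[
    {"tx": -0.0005,"ty": -0.003,"tz": 0,"rx": 0,"ry": 0,"rz": 0,"jaw": 0},
    {"tx": -0.0005,"ty": -0.003,"tz": 0,"rx": 0,"ry": 0,"rz": 0,"jaw": 0},
    {"tx": -0.0005,"ty": -0.003,"tz": 0,"rx": 0,"ry": 0,"rz": 0,"jaw": 0},
  ],
)

```text
t: 21.35
tcp_pos: [0.5853, 0.3333, 0.0113]
ee_rot: [[0.164, 0.986, 0.002], [0.986, -0.164, 0.005], [0.005, 0.001, -1.0]]
wrist_force: [1.2, 5.5, 4.7]
width: 0.15
```

move_arm(
  motion=[
    {"tx": 0.003,"ty": -0.0005,"tz": 0,"rx": 0,"ry": 0,"rz": 0,"jaw": 0},
    {"tx": 0.003,"ty": -0.0005,"tz": 0,"rx": 0,"ry": 0,"rz": 0,"jaw": 0},
    {"tx": 0.003,"ty": -0.0005,"tz": 0,"rx": 0,"ry": 0,"rz": 0,"jaw": 0},
  ],
)

```text
t: 21.65
tcp_pos: [0.5852, 0.3333, 0.0114]
ee_rot: [[0.163, 0.987, -0.003], [0.987, -0.163, 0.004], [0.003, -0.003, -1.0]]
wrist_force: [-5.1, 2.4, 8.5]
width: 0.145
```

It touches both fences now (stationary while the command advances, about 5 N each). Pressing more firmly into the corner.

move_arm(
  motion=[
    {"tx": 0.0017,"ty": -0.0025,"tz": 0,"rx": 0,"ry": 0,"rz": 0,"jaw": 0},
    {"tx": 0.0033,"ty": -0.005,"tz": 0,"rx": 0,"ry": 0,"rz": 0,"jaw": 0},
    {"tx": 0.0033,"ty": -0.005,"tz": 0,"rx": 0,"ry": 0,"rz": 0,"jaw": 0},
    {"tx": 0.0033,"ty": -0.005,"tz": 0,"rx": 0,"ry": 0,"rz": 0,"jaw": 0},
  ],
)

```text
t: 22.05
tcp_pos: [0.5853, 0.3332, 0.0117]
ee_rot: [[0.16, 0.987, -0.006], [0.987, -0.16, 0.01], [0.009, -0.008, -1.0]]
wrist_force: [-9.3, 10.4, 8.7]
width: 0.148
```

```bash
python3 look.py 16 166 176 200 236; python3 -c "
from h import *;s=readout.read_state();R=s['ee_rot'];print(s['wrist_force'],s['moment'],R[:,2],np.degrees(np.arctan2(R[1,0],R[0,0])))
w=s['wrist_force'];print('long',w@[.163,.987,0],'short',w@[-.987,.163,0])"
```

```text
22.15 [0.58532211 0.33319105 0.01170816] 0.14947841651951327
[-9.79019968 11.31001969  8.62671312] [ 2.01241649  1.80593817 -0.46503697] [-0.00615486  0.00974798 -0.99993355] 80.76858878282403
long 9.567186886185086 short 11.506460292728837
```

View pics/z16.png

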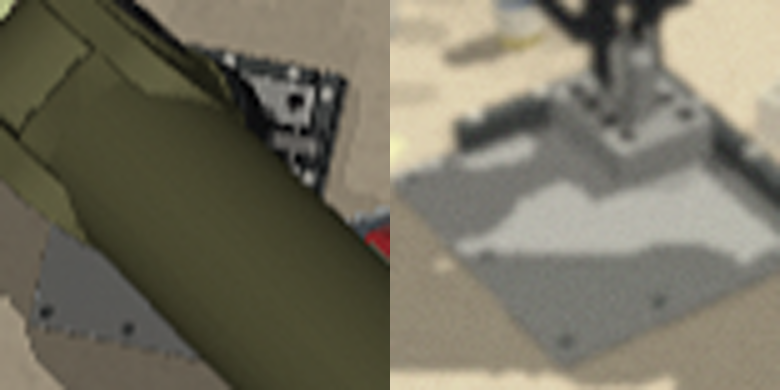

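move_arm(
  motion=[
    {"tx": 0,"ty": 0,"tz": 0,"rx": 0,"ry": 0,"rz": 0,"jaw": 0},
    {"tx": 0,"ty": 0,"tz": 0,"rx": 0,"ry": 0,"rz": 0,"jaw": 0},
    {"tx": 0,"ty": 0,"tz": 0,"rx": 0,"ry": 0,"rz": 0,"jaw": 0},
    {"tx": 0,"ty": 0,"tz": 0,"rx": 0,"ry": 0,"rz": 0,"jaw": 0},
    {"tx": 0,"ty": 0,"tz": 0,"rx": 0,"ry": 0,"rz": 0,"jaw": 0},
  ],
)

```text
t: 22.65
tcp_pos: [0.5853, 0.3332, 0.0117]
ee_rot: [[0.16, 0.987, -0.006], [0.987, -0.16, 0.01], [0.009, -0.008, -1.0]]
wrist_force: [-9.3, 10.1, 9.9]
width: 0.148
```

```bash
python3 look.py 17 166 176 200 236
python3 - <<'E'
from ov import *
st=readout.read_state();print(st['wrist_force'],st['ee_rot'][:,2])
t=cv2.imread('pics/top17.png');s=cv2.imread('pics/scene17.png')
seat=[.5853,.3332,.008,math.radians(-99.24)]
bay=[.6571,.0287,.003,math.radians(174.3)];fo=[.6557,.0274,.003,math.radians(174.4)]
cv2.imwrite('pics/o17.png',np.vstack([np.hstack([ov(s,S,[('seat',seat),('block',seat)],215,225,78,60,5,''),s[0:1,0:1].repeat(300,0).repeat(390,1)*0]),np.hstack([ov(t,T,[('forceps',fo)],276,146,78,56,5,''),cv2.resize(s[184:240,256:334],None,fx=5,fy=5)])]))
for a in ('timer','vial','marker'):
  print(a,[d['position'] for d in finder.boxes_of('scene',a)[:1]])
E
```

```text
22.75 [0.5853855  0.33316711 0.01173014] 0.14851367594070092
[-9.64629645 10.19262449  9.79269573] [-0.00606701  0.00969104 -0.99993464]
timer [[0.7608, -0.1027, 0.0325]]
vial [[0.7205, 0.3163, 0.028]]
marker [[0.7314, 0.0339, 0.0124]]
```

View pics/o17.png

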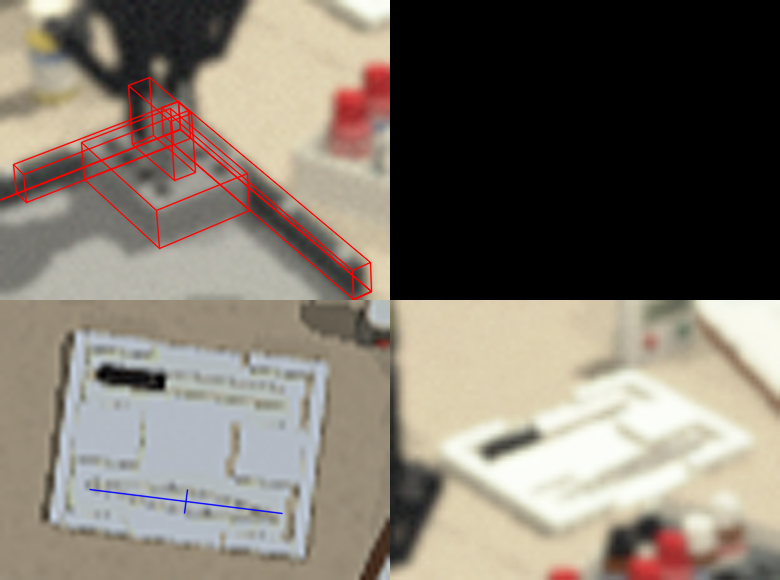

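The model overlay agrees with the picture: the block is flat in the corner, the forceps lie in the bay and the bystanders are unmoved. The forces are steady, so I'm handing in.

```bash
python3 -c "
from h import *
print(ticket.finish_job())
s=readout.read_state();print(s['t'],s['wrist_force'],s['width'])"
```

```text
the job is handed in; nothing more can be done
None
the job is handed in; nothing more can be done
```

I laid the forceps lengthwise in the empty tray compartment and let go. I then gripped the block by its rib, slid it along the plate into the corner, and handed in at about 23 s while still holding and pressing it.

**Last checks:**
- **Pressing force:** about 10 N against each fence, worked out from the wrist force, and steady over the last half second.
- **Block on the plate:** the last height and force readings show it resting on the plate. The tool is tilted by about 0.011 rad, against a limit of 0.05 for the block. The outline drawn over the scene picture matches the block sitting in the corner.
- **Forceps:** both views show them flat in the empty compartment, about 2 mm from its centre.
- **Bystanders:** the timer, vial and marker were found within a few mm of where they started.

**What disagreed or failed:**
- **Fingertip height:** the real fingertips stood about 35 mm higher than the reported TCP height. My first two tries at the forceps closed on nothing. I measured the offset in the pictures and used it from then on.
- **Seat position:** the block's final position is about 2 mm from my camera estimate of the seat. That is within the calibration error, so contact with the fences is the better evidence.
- **Networks:** they missed some things, and one look for the forceps in the top view gave a low-confidence false hit.

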